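# Spring-clamp the glued drone arms and start the curing lamp

### The job

Clamp every gluing jig on the bench: with the spring puller held in the gripper, stretch each jig's spring by its end eye and hook it onto that jig's anchor post, without touching the springs with the fingers, then draw the puller out. When all springs are on, put the puller back upright in its stand, and then push the key fully into the lamp's key switch and turn it clockwise to its stop, leaving the key in. Leave the solder spool and glue bottle where they are.

Things in the scene. Friction and masses are not known exactly. Their poses are not given: they have to be found in the camera images.
- jig1: Heavy gluing jig (4 kg) on the bench, may be absent: dark steel plate 200 x 110 x 12 mm (x along it; y -60 to +50 mm), origin on the bench. On it, in mm: spring pivot pin at (-75, -15), anchor post at (42.5, -15), along y = -46 a black drone arm 30 high with a motor pod 46 high at x = 85. All under 56 high.
- pivot1 (a point): Axis of the spring's fixed end, 40 mm above the bench. The spring lies level at this height and turns about it, from -0.15 to 0.75 rad (0 = jig's +x, over the post; positive = towards jig's +y). It starts relaxed at 0.38 to 0.58 rad and stays at the angle where it is left (slight friction).
- post1 (a point): Axis of the bare steel anchor post (10 mm diameter, from 12 to 56 mm above the bench), point 40 mm above the bench, 117.5 mm from the pivot along the jig's +x. To hook: stretch the spring on the jig's +y side until its eye is 159 to 168 mm from the pivot, swing it onto the line pivot-post so the lip passes behind the post, let it draw back.
- hook1: Spring's free end, 5 mm wire. Origin: centre of the end eye (inner diameter 20, outer 30 mm, upright axis), x away from the pivot. Behind it an open C, mouth towards the pivot: cross wire at x = -12.5 mm, shank at y = +12 back to the coils, lip at y = -12 ending at x = -31. Hooked, the post is in the C at x = -20, between shank and lip.
- stretch1 (a joint): Extension of the spring (m): 0 relaxed (eye centre 112.5 mm from the pivot), 0.025 when hooked (eye 137.5 mm from it), at most 0.070. 80 N/m with 1.6 N pre-tension: 3.6 N hooked, 5.5 N at 0.049.
- jig2: Another such jig, may be absent.
- pivot2 (a point): The same of jig 2 (see pivot1).
- post2 (a point): The same of jig 2 (see post1).
- hook2: The same of jig 2 (see hook1).
- stretch2 (a joint): The same of jig 2 (see stretch1).
- jig3: Another such jig, may be absent.
- pivot3 (a point): The same of jig 3 (see pivot1).
- post3 (a point): The same of jig 3 (see post1).
- hook3: The same of jig 3 (see hook1).
- stretch3 (a joint): The same of jig 3 (see stretch1).
- puller: Loose spring puller, 0.12 kg, upright in the stand. Origin: lower end of the pin, z up. Button tip 11 mm diameter, 4 high; pin 7 mm diameter to 41; collar 38 mm diameter at 41-45; square black handle 26 x 26 mm (faces along x, y) from 45 to 100 mm. Grip the handle from above with 50 N or more; set the tip about 16 mm below the eye's wire and pull sideways.
- stand: Wooden block fixed to the bench, 70 x 70 x 50 mm, origin at the centre of its underside, with an upright 18 mm through hole in the middle for the puller's pin.
- stand_hole (a point): Centre of the stand hole's mouth, at the top face 50 mm above the bench. With the puller home its collar rests on the block and its origin is 41 mm below this point.
- switch: Grey key-switch box of the curing lamp, fixed, 90 x 80 x 45 mm, origin at the centre of its underside.
- keyway (a point): Centre of the slot's mouth on top of the turning aluminium barrel (52 mm square, in a round steel collar), 72 mm above the bench; it turns with the barrel. The slot is 39 mm along this frame's x, 29 mm along y, 26 mm deep.
- key_turn (a joint): Angle of the barrel (rad), growing clockwise as seen from above: 0 to 0.15 at the start (off), end stop 1.4 (on). It stays where it is left; about 0.06 N m turns it.
- key: Loose chunky switch key, 0.12 kg, standing on its blade on the bench. Origin at the centre of the blade's underside, z up: steel blade 36 (x) x 26 (y) x 24 mm high, then a flat black bow 56 (x) x 14 (y) mm from 24 to 50 mm. Fully in, its bow rests on the barrel and its origin is 24 mm below the keyway. It fits either way round.
- spool: Bystander: solder spool, 56 mm diameter, 46 mm high, loose.
- glue: Bystander: white glue bottle, 44 mm diameter, 110 mm high, loose.

How it is judged:
By the outcome, as a careful person would: the job done as asked, in the order asked, and still so for the second after the job is handed in, with the robot touching nothing.
Of jig1, jig2, jig3 only 2 to 3 are there at a start; the rules pass over those that are not, and their reading is None.
At some moment in a run one of key may be knocked a few centimetres aside while the robot is not near it.
It also fails if it takes over 208 s, if anything falls off the work surface, if the arm or the gripper's body presses on something with over 40 N, if the wrist force passes 120 N, or if a joint passes its speed limit or range.

### The arm

A 6-joint arm with a two-finger parallel gripper is mounted at the origin on the work surface. World frame = base frame: x ahead of the robot, y to its left, z up, the work surface at z = 0. Lengths are in mm, angles in rad, forces in N, time in s.
With the tool pointing down it reaches from about 250 to 800 mm from the base axis. Payload 3.9 kg.
Tool frame: the origin (TCP) lies on the mounting face of the last link; the fingertips stand 173 mm ahead of it and the grasp point (between the pads) lies 155 mm ahead of it; x points along the fingers, y is the direction in which the jaws open and shut, and the axes are right-handed (so a half turn about x gives the same grasp; the last joint's range is limited). The gripper opens to 85 mm and grips with 20 to 120 N. Pads are 22 mm wide; open, the fingers measure 114 mm over their backs; the gripper's body (76 mm by 85 mm) begins 54 mm behind the grasp point. The pads swing forward as they close: fully open they stand 13 mm farther back than shut.
Start: joints at [1.314, 0.26, -0.138, 1.173, 0, 1.571], TCP at [133.339, 507.776, 404.704] pointing down, gripper open.
Joint ranges: [-2.78, 2.78], [-0.83, 1.72], [-1.28, 1.37], [-1.9, 2.12], [-1.57, 1.48], [-3.14, 3.14]. Speed limits (rad/s): [2.57, 2.57, 3.14, 3.14, 3.14, 3.14].

### API

Orientations are given as [roll, pitch, yaw] about the fixed x, y, z axes, in that order (R = Rz(yaw) Ry(pitch) Rx(roll)).
In Python, from station import manip gives the robot as it stands.
- The arm moves only by the tool arm_command, never from a script. Its argument "motion" is one flat list of numbers, 7 for each row, row after row: the turn, a rotation vector about the tool's x, y, z in rad, then the shift along the tool's x, y, z in mm, then the finger opening in mm, from 0 to 85.4. In form: [wx, wy, wz, tx, ty, tz, claw, wx, wy, wz, tx, ty, tz, claw, ...]. A call has exactly 8 rows; each row shifts and turns the commanded pose from where the row before left it, along the tool's axes as they then stand; what a row does not reach is not made up. A row lasts 1/12 s, in which the tool goes at most 41.7 mm and 7.16 degrees, less where a joint would pass 70% of its speed; a pose out of reach is approached as far as the arm can. A call is refused whole if a number of a shift passes 41.7 or a number of a turn 0.125, either way. A call with a gripper value outside its range is refused whole. The fingers move at their own pace and stop on an object; "grip_force" is the grip in N (left out, the last holds). Time passes only in rows, so rows that do not move let the fingers close, or fill a call up. It gives the time, the measured TCP pose, the force and the opening at its end, in the units of the state.
- manip.get_state(): the state, without advancing time (a new reading comes with each control period).
- manip.camera(name): name is "side" or "top" or "wrist"; returns the picture (384x512x3 uint8, red, green, blue); there is no depth.
- manip.calibration(name): a dict with "fov_y" (degrees; the focal length in pixels is half the picture's height over the tangent of half this angle, whatever the lens; pixels are square), "cx", "cy" (the principal point, pixels), "extrinsics" (4x4, takes a point from world to camera coordinates); the wrist camera has in their place "mount" (4x4, takes a point from camera to tool coordinates, whose origin is the TCP and whose axes are the tool frame's). Camera axes: x right, y up, looking along -z (the intrinsics and any distortion apply to the point x, -y, -z); pixel columns grow to the right and rows downward; lengths in mm; the calibration is good to about 2 mm. A picture is of the moment at which its call begins: read the wrist's pose just before it. calibration takes no time and is no camera call.
- manip.job_done(): hands the job in, once; it reports no verdict.
The state is a dict: "t": time; "q": joint angles; "dq": joint speeds; "joint_efforts": joint torques, N m; "ee_pos": TCP position; "ee_rot": TCP orientation; "ft_force": force on the tool from outside, world axes, zero at the start; "moment": the same for the moment, N m; "width": finger opening in mm.
Only numpy, scipy, OpenCV 4.12 (cv2) and the standard library are available. Lean on these libraries where they do the work, as an engineer would, in place of code of your own. Each camera call takes 0.05 s, during which the arm holds its last target. There are 200 camera calls.

## Working session

There is one attempt and no reset: what is moved stays moved. The work goes in short steps, Python scripts to look and compute and a tool call to move; the robot and the scene stay as the last step left them, time stands still between calls to the robot, and variables do not carry over. Pictures are saved under pics/ and viewed, about 12 in all and at most 16, crops included, and the job is handed in when it is done.

Besides the shell and the picture viewer there is one more tool, called after "Call:" as a command line: name --argument value ..., lists and objects as JSON in quotes. arm_command: Moves the arm, as the interface text tells. Its arguments: {"type":"object","properties":{"motion":{"type":"array"},"grip_force":{"type":"number"}},"required":["motion"]}

```bash
ls; mkdir -p pics; python3 - <<'E'
from station import manip
import cv2,numpy as np
np.set_printoptions(precision=4,suppress=True)
print(manip.get_state())
for n in("side","top","wrist"):
    c=manip.calibration(n);print(n,c)
    cv2.imwrite(f"pics/{n}0.png",manip.camera(n)[:,:,::-1])
E
```

```text
pics
{'t': 0.0, 'q': array([ 1.314 ,  0.2607, -0.1394,  1.1727,  0.    ,  1.5708]), 'dq': array([ 0.0005,  0.0005, -0.0003,  0.0001,  0.0005, -0.0004]), 'joint_efforts': array([  0.0004, -40.5681,  25.392 ,   0.0186,   0.0001,   0.    ]), 'ee_pos': array([133.2562, 507.437 , 403.854 ]), 'ee_rot': array([-1.5828,  1.5688, -1.8396]), 'ft_force': array([ 0.1403,  0.2523, -0.5864]), 'moment': array([ 0.0077,  0.0103, -0.0042]), 'width': 85.53376142138852}
side {'fov_y': 46.05526689830025, 'cx': 250.14402909100366, 'cy': 188.9813805788779, 'extrinsics': array([[   0.8943,   -0.4472,   -0.0143, -535.0787],
       [   0.257 ,    0.4874,    0.8345, -233.5987],
       [  -0.3662,   -0.75  ,    0.5508, -938.8623],
       [   0.    ,    0.    ,    0.    ,    1.    ]])}
top {'fov_y': 42.42944837323868, 'cx': 255.48556561248145, 'cy': 195.74386237703544, 'extrinsics': array([[   -0.0631,    -0.998 ,     0.0031,    33.596 ],
       [    0.9762,    -0.0611,     0.2079,  -592.8609],
       [   -0.2073,     0.0162,     0.9781, -1164.8843],
       [    0.    ,     0.    ,     0.    ,     1.    ]])}
wrist {'fov_y': 67.92428320298096, 'cx': 256.2593287136488, 'cy': 194.08215819893522, 'mount': array([[  0.0006,   0.2848,  -0.9586,  29.3513],
       [  1.    ,  -0.0005,   0.0005,  -1.5522],
       [ -0.0004,  -0.9586,  -0.2848, -72.5419],
       [  0.    ,   0.    ,   0.    ,   1.    ]])}
```

```bash
python3 -c "
import cv2
a=cv2.imread('pics/top0.png');cv2.imwrite('pics/top0b.png',cv2.resize(a,(800,600),interpolation=cv2.INTER_CUBIC))"
```

```text
(no output)
```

View pics/top0b.png

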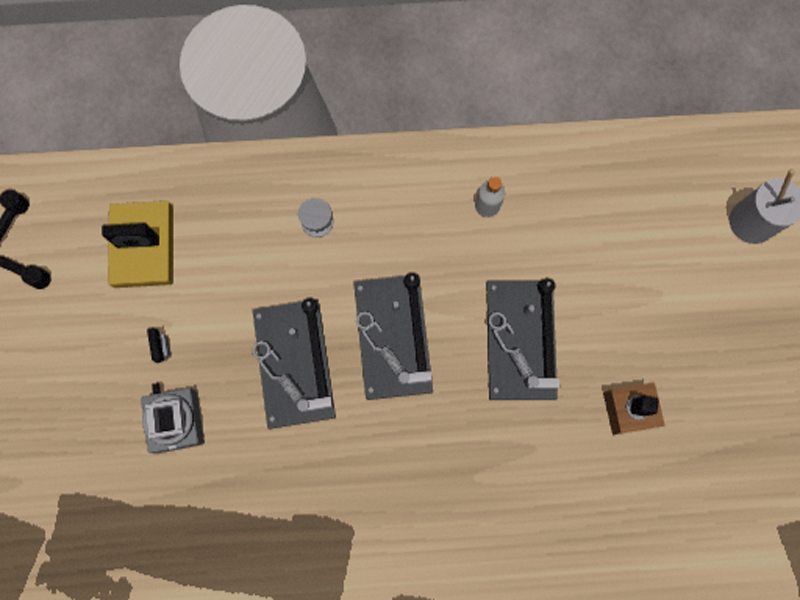

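View pics/side0.png

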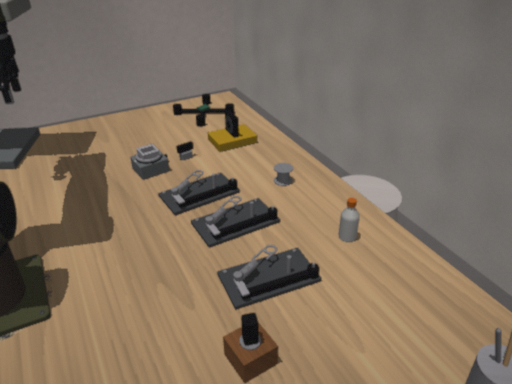

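The top view shows three jigs: pivots near (303,405), (405,377) and (533,382), and eyes near (262,350), (365,320) and (498,321), all in 800-wide pixels. The stand with the puller is at (635,408), the key at (158,344) and the switch at (167,420). The spool and glue bottle stand behind the jigs.

```bash
cat > h.py <<'E'
from station import manip
import cv2,numpy as np
from scipy.spatial.transform import Rotation as Ro
np.set_printoptions(precision=3,suppress=True)
def tool(s=None):
    s=s or manip.get_state()
    return Ro.from_euler('xyz',s['ee_rot']).as_matrix(),np.array(s['ee_pos'])
def cam(n,s=None):
    """returns K params, R (cam->world), origin"""
    c=manip.calibration(n); f=192/np.tan(np.radians(c['fov_y']/2))
    if n=='wrist':
        R,p=tool(s); M=np.array(c['mount']); return f,c['cx'],c['cy'],R@M[:3,:3],R@M[:3,3]+p
    E=np.array(c['extrinsics']); return f,c['cx'],c['cy'],E[:3,:3].T,-E[:3,:3].T@E[:3,3]
def ray(k,u,v,z):
    f,cx,cy,R,o=k; d=R@np.array([(u-cx)/f,-(v-cy)/f,-1.]); return o+d*(z-o[2])/d[2]
def proj(k,P):
    f,cx,cy,R,o=k; q=R.T@(np.asarray(P,float)-o); return np.array([cx+f*q[0]/-q[2],cy-f*q[1]/-q[2]])
def snap(n,name):
    s=manip.get_state(); im=manip.camera(n)[:,:,::-1].copy(); cv2.imwrite(f'pics/{name}.png',im); 
    np.savez(f'pics/{name}.npz',pos=s['ee_pos'],rot=s['ee_rot'],t=s['t']); return im,cam(n,s)
def load(n,name):
    z=np.load(f'pics/{name}.npz'); return cv2.imread(f'pics/{name}.png'),cam(n,dict(ee_pos=z['pos'],ee_rot=z['rot']))
def yaw(): # world direction of tool y
    R,p=tool(); return np.arctan2(R[1,1],R[0,1])
E
python3 - <<'E'
from h import *
k=cam('top'); print(tool())
for n,u,v,z in [('piv1',303,405,45),('post1',292,331,56),('eye1',262,350,40),('piv2',405,377,45),('post2',396,304,56),('eye2',365,320,40),('piv3',533,382,45),('post3',530,309,56),('eye3',498,321,40),('stand c',635,408,50),('puller top',645,405,105),('key top',155,343,50),('slot',165,419,72)]:
    print(n,ray(k,u/1.5625,v/1.5625,z))
E
```

```text
(array([[-0.   ,  0.254,  0.967],
       [-0.001,  0.967, -0.254],
       [-1.   , -0.001, -0.   ]]), array([133.272, 507.536, 404.06 ]))
piv1 [448.318 156.536  45.   ]
post1 [565.072 168.308  56.   ]
eye1 [540.257 219.176  40.   ]
piv2 [482.204  -5.861  45.   ]
post2 [598.461   1.126  56.   ]
eye2 [578.703  52.403  40.   ]
piv3 [ 461.636 -207.001   45.   ]
post3 [ 576.974 -211.756   56.   ]
eye3 [ 563.678 -161.352   40.   ]
stand c [ 410.649 -361.124   50.   ]
puller top [ 410.903 -359.479  105.   ]
key top [560.452 386.519  50.   ]
slot [437.874 364.301  72.   ]
```

Call:
arm_command --motion '[-0.0857,0,0,0,0,0,85,-0.0857,0,0,0,0,0,85,-0.0857,0,0,0,0,0,85,0,0,0,0,-26.7,18.5,85,0,0,0,0,-26.7,18.5,85,0,0,0,0,-26.7,18.5,85,0,0,0,0,-26.7,18.5,85,0,0,0,0,-26.7,18.5,85]' --grip_force 90

```text
t: 0.82
ee_pos: [226.3, 372.9, 404.4]
ee_rot: [-1.859, 1.57, -1.858]
ft_force: [0.1, 0.5, 0.5]
width: 84.9
```

Call:
arm_command --motion '[0,0,0,0,-26.7,18.5,85,0,0,0,0,-26.7,18.5,85,0,0,0,0,-26.7,18.5,85,0,0,0,0,-26.7,18.5,85,0,0,0,0,-26.7,18.5,85,0,0,0,0,-26.7,18.5,85,0,0,0,0,-26.7,18.5,85,0,0,0,0,-26.7,18.5,85]'

```text
t: 1.48
ee_pos: [374.4, 159.2, 404.6]
ee_rot: [2.505, 1.571, 2.505]
ft_force: [-0.2, 0.2, 0.0]
width: 85.1
```

Call:
arm_command --motion '[0,0,0,0,-26.7,18.5,85,0,0,0,0,-26.7,18.5,85,0,0,0,0,-26.7,18.5,85,0,0,0,0,0,0,85,0,0,0,0,0,0,85,0,0,0,0,0,0,85,0,0,0,0,0,0,85,0,0,0,0,0,0,85]'

```text
t: 2.15
ee_pos: [428.8, 81.6, 404.6]
ee_rot: [2.823, 1.57, 2.825]
ft_force: [0.4, -0.6, 0.6]
width: 85.0
```

```bash
python3 - <<'E'
from h import *
im,k=snap('wrist','w1'); print(tool())
cv2.imwrite('pics/w1b.png',cv2.resize(im,(800,600),interpolation=cv2.INTER_CUBIC))
E
```

```text
(array([[-0.   , -0.002,  1.   ],
       [ 0.   ,  1.   ,  0.002],
       [-1.   ,  0.   , -0.   ]]), array([428.842,  81.566, 404.708]))
```

View pics/w1b.png

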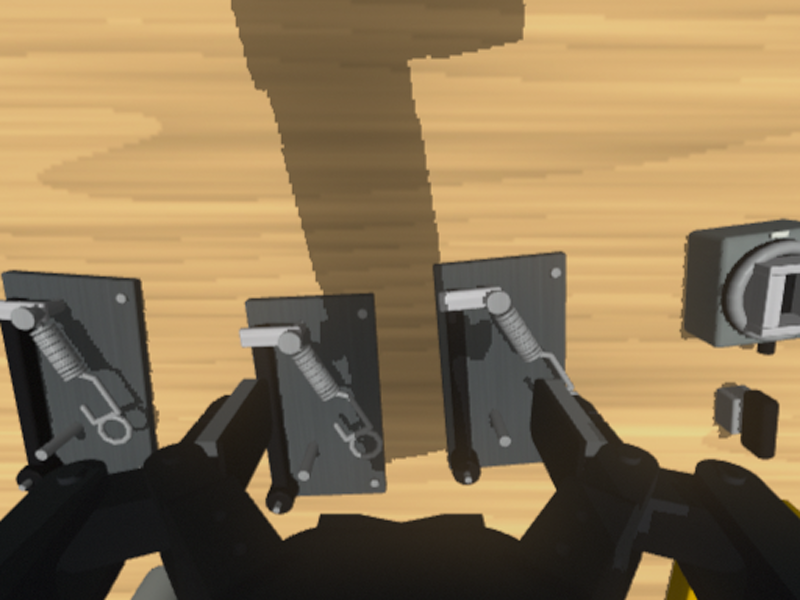

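The wrist view shows pivots at (498,301), (290,341) and (24,318), post tops at (505,441), (305,476) and (42,455), and eyes 2 and 3 at (367,443) and (114,430). Eye 1 is hidden by a finger.

```bash
python3 - <<'E'
from h import *
_,k=load('wrist','w1')
P={}
for n,u,v,z in [('piv1',498,301,46),('post1',505,441,56),('piv2',290,341,46),('post2',305,476,56),('eye2',367,443,40),('piv3',24,318,46),('post3',42,455,56),('eye3',114,430,40)]:
    P[n]=ray(k,u/1.5625,v/1.5625,z);print(n,P[n])
for i in '123':
    d=P['post'+i]-P['piv'+i];print(np.hypot(*d[:2]),np.arctan2(d[1],d[0]))
    if 'eye'+i in P:
        e=P['eye'+i]-P['piv'+i];print('eye',np.hypot(*e[:2]),np.arctan2(e[1],e[0])-np.arctan2(d[1],d[0]))
# jig plate corner circles (z=12)
for u,v in [(557,272),(121,299),(363,314),(375,483)]: print(ray(k,u/1.5625,v/1.5625,14))
E
```

```text
piv1 [451.456 155.193  46.   ]
post1 [568.541 166.454  56.   ]
piv2 [484.848  -7.213  46.   ]
post2 [602.964  -0.174  56.   ]
eye2 [581.518  51.459  40.   ]
piv3 [ 466.234 -213.146   46.   ]
post3 [ 582.983 -217.801   56.   ]
eye3 [ 569.297 -165.317   40.   ]
117.6253855179888 0.09588509837740608
118.32538121660322 0.05952170616702151
eye 113.08242724360144 0.4859782491419233
116.84140324806049 -0.03985148526006333
eye 113.62033184511397 0.4743522903753054
[435.589 209.783  14.   ]
[ 459.841 -155.73    14.   ]
[472.591  48.213  14.   ]
[643.208  56.117  14.   ]
```

Call:
arm_command --motion '[0,0,0,0,-27.7,-3,85,0,0,0,0,-27.7,-3,85,0,0,0,0,-27.7,-3,85,0,0,0,0,-27.7,-3,85,0,0,0,0,-27.7,-3,85,0,0,0,0,-27.7,-3,85,0,0,0,0,-27.7,-3,85,0,0,0,0,-27.7,-3,85]'

```text
t: 2.87
ee_pos: [405.2, -141.3, 404.9]
ee_rot: [-0.07, 1.57, -0.067]
ft_force: [0.9, 1.0, 0.7]
width: 85.0
```

Call:
arm_command --motion '[0,0,0,7,-27.7,-3,85,0,0,0,7,-27.7,-3,85,0,0,0,7,-27.7,-3,85,0,0,0,7,-27.7,-3,85,0,0,0,7,-27.7,-3,85,0,0,0,7,-27.7,-3,85,0,0,0,7,-27.7,-3,85,0,0,0,7,-27.7,-3,85]'

```text
t: 3.53
ee_pos: [381.7, -363.0, 348.4]
ee_rot: [0.198, 1.571, 0.2]
ft_force: [0.8, -0.3, 0.4]
width: 85.2
```

Call:
arm_command --motion '[0,0,0,0,0,0,85,0,0,0,0,0,0,85,0,0,0,0,0,0,85,0,0,0,0,0,0,85,0,0,0,0,0,0,85,0,0,0,0,0,0,85,0,0,0,0,0,0,85,0,0,0,0,0,0,85]'

```text
t: 4.2
ee_pos: [381.8, -362.1, 349.0]
ee_rot: [-0.748, 1.57, -0.747]
ft_force: [0.8, 0.7, 0.1]
width: 85.2
```

```bash
python3 - <<'E'
from h import *
im,k=snap('wrist','w2'); print(tool())
cv2.imwrite('pics/w2b.png',cv2.resize(im,(800,600),interpolation=cv2.INTER_CUBIC))
E
```

```text
(array([[ 0.   , -0.001,  1.   ],
       [-0.   ,  1.   ,  0.001],
       [-1.   , -0.   ,  0.   ]]), array([ 381.703, -362.23 ,  348.94 ]))
```

View pics/w2b.png

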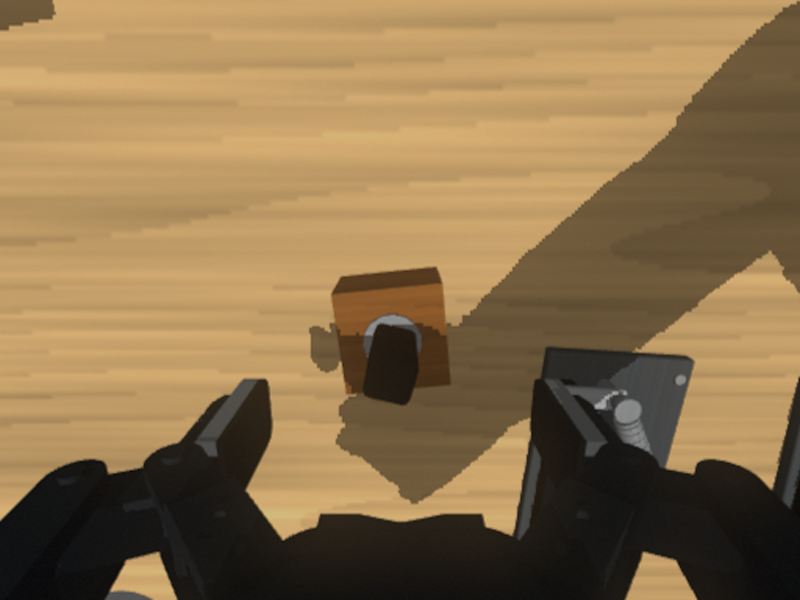

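The stand top spans (333–450, 280–395). The collar is centred near (392,338) and the handle, slightly turned, spans (363–420, 322–405).

```bash
python3 - <<'E'
from h import *
im,k=load('wrist','w2')
c=im[165:275,195:305]
g=np.clip((c.astype(float)/255)**0.45*255,0,255).astype(np.uint8)
cv2.imwrite('pics/w2c.png',cv2.resize(g,(770,600)[:1]+(770,) if 0 else (600,600),interpolation=cv2.INTER_CUBIC))
P=lambda u,v,z:ray(k,u/1.5625,v/1.5625,z)
print('stand corners',[P(*p,50) for p in [(333,294),(441,283),(450,384),(346,393)]])
print('collar',P(392,340,54))
E
```

```text
stand corners [array([ 382.991, -406.119,   50.   ]), array([ 375.778, -338.529,   50.   ]), array([ 445.151, -330.625,   50.   ]), array([ 451.94 , -400.264,   50.   ])]
collar [ 412.251 -369.128   54.   ]
```

View pics/w2c.png

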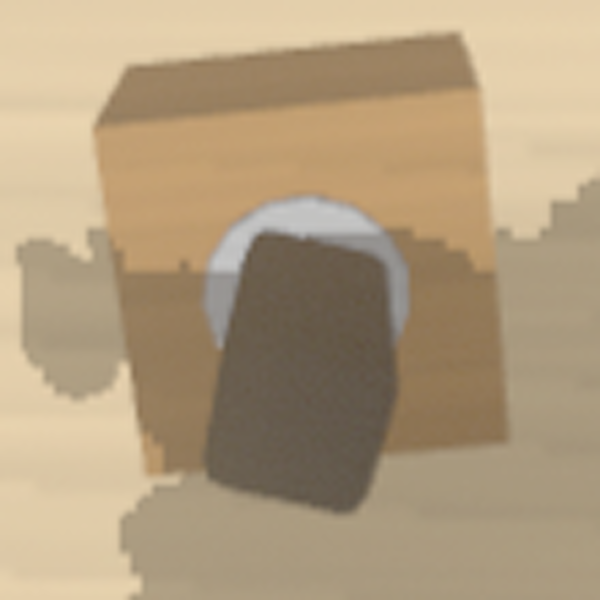

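```bash
python3 - <<'E'
from h import *
_,k=load('wrist','w2')
P=lambda u,v,z:ray(k,195+u*110/600,165+v*110/600,z)
for a,b,z in [((258,232),(385,262),54),((207,480),(352,515),109),((352,515),(395,385),109)]:
    A,B=P(*a,z),P(*b,z);d=B-A;print(A,B,np.hypot(*d[:2]),np.degrees(np.arctan2(d[1],d[0])))
print('collar',P(307,297,53), 'stand',np.mean([P(*p,50) for p in [(96,128),(480,88),(508,440),(148,474)]],0))
E
```

```text
[ 401.651 -377.545   54.   ] [ 407.384 -354.528   54.   ] 23.720006068299217 76.01291797347548
[ 421.953 -382.858  109.   ] [ 427.813 -360.998  109.   ] 22.6316662677615 74.99141837285262
[ 427.813 -360.998  109.   ] [ 406.306 -354.748  109.   ] 22.396945044316887 163.79448451543576
collar [ 414.623 -368.752   53.   ] stand [ 414.13  -368.618   50.   ]
```

Call:
arm_command --motion '[0,0,0,0,-2.2,10.8,85,0,0,0,0,-2.2,10.8,85,0,0,0,0,-2.2,10.9,85,0.0843,0,0,0,0,0,85,0.0843,0,0,0,0,0,85,0.0844,0,0,0,0,0,85,0,0,0,0,0,0,85,0,0,0,0,0,0,85]'

```text
t: 4.92
ee_pos: [415.1, -369.4, 348.5]
ee_rot: [-0.037, 1.571, -0.287]
ft_force: [0.6, 0.7, -0.1]
width: 85.0
```

Call:
arm_command --motion '[0,0,0,13.5,0,0,85,0,0,0,13.5,0,0,85,0,0,0,13.5,0,0,85,0,0,0,13.5,0,0,85,0,0,0,13.5,0,0,85,0,0,0,13.5,0,0,85,0,0,0,13.5,0,0,85,0,0,0,13.5,0,0,85]'

```text
t: 5.58
ee_pos: [414.6, -369.3, 240.1]
ee_rot: [-0.333, 1.57, -0.583]
ft_force: [-0.6, -0.2, 0.5]
width: 84.8
```

Call:
arm_command --motion '[0,0,0,0,0,0,85,0,0,0,0,0,0,20,0,0,0,0,0,0,20,0,0,0,0,0,0,20,0,0,0,0,0,0,20,0,0,0,0,0,0,20,0,0,0,0,0,0,20,0,0,0,0,0,0,20]' --grip_force 90

```text
t: 6.25
ee_pos: [414.5, -369.4, 241.7]
ee_rot: [-0.362, 1.569, -0.614]
ft_force: [0.1, 0.7, 5.3]
width: 25.3
```

Call:
arm_command --motion '[0,0,0,0,0,0,20,0,0,0,0,0,0,20,0,0,0,0,0,0,20,0,0,0,0,0,0,20,0,0,0,0,0,0,20,0,0,0,0,0,0,20,0,0,0,0,0,0,20,0,0,0,0,0,0,20]'

```text
t: 6.92
ee_pos: [414.5, -369.4, 241.7]
ee_rot: [-0.357, 1.569, -0.61]
ft_force: [2.0, 0.5, 4.6]
width: 24.9
```

```bash
python3 - <<'E'
from h import *
im,k=snap('wrist','w3'); s=manip.get_state(); print(tool(),s['width'],s['ft_force'],s['moment'])
cv2.imwrite('pics/w3b.png',cv2.resize(im[120:],(800,412),interpolation=cv2.INTER_CUBIC))
E
```

```text
(array([[ 0.002,  0.25 ,  0.968],
       [-0.001,  0.968, -0.25 ],
       [-1.   , -0.001,  0.002]]), array([ 414.539, -369.446,  241.728])) 24.988521757820298 [0.683 0.938 5.54 ] [ 0.13   0.009 -0.002]
```

View pics/w3b.png

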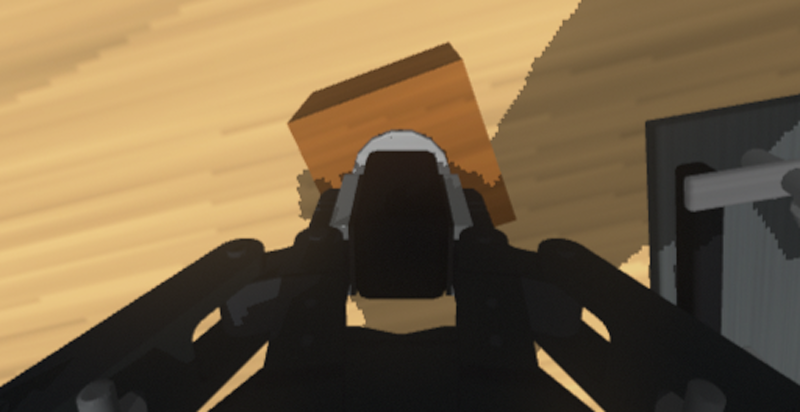

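Call:
arm_command --motion '[0,0,0,-5,0,0,20,0,0,0,-10,0,0,20,0,0,0,-10,0,0,20,0,0,0,-10,0,0,20,0,0,0,-10,0,0,20,0,0,0,-10,0,0,20,0,0,0,-10,0,0,20,0,0,0,-13,0,0,20]'

```text
t: 7.63
ee_pos: [413.9, -369.0, 319.5]
ee_rot: [2.669, 1.57, 2.417]
ft_force: [0.0, -0.7, -1.3]
width: 25.4
```

Call:
arm_command --motion '[-0.0843,0,0,0,0,0,20,-0.0843,0,0,0,0,0,20,-0.0844,0,0,0,0,0,20,0,0,0,0,20,8,20,0,0,0,0,20,8,20,0,0,0,0,20,8,20,0,0,0,0,20,8,20,0,0,0,0,20,8,20]'

```text
t: 8.3
ee_pos: [454.3, -268.3, 319.4]
ee_rot: [-0.519, 1.57, -0.519]
ft_force: [-0.5, 0.5, -1.2]
width: 25.0
```

Call:
arm_command --motion '[0,0,0,0,21,8,20,0,0,0,0,21,8,20,0,0,0,0,21,8,20,0,0,0,0,21,8,20,0,0,0,0,21,7,20,0,0,0,0,21,7,20,0,0,0,0,22,7,20,0,0,0,0,22,7,20]'

```text
t: 8.97
ee_pos: [514.3, -98.1, 319.5]
ee_rot: [-0.218, 1.57, -0.218]
ft_force: [0.5, 0.3, -1.4]
width: 25.0
```

Call:
arm_command --motion '[0,0,0,0,0,0,20,0,0,0,0,0,0,20,0,0,0,0,0,0,20,0,0,0,0,0,0,20,0,0,0,0,0,0,20,0,0,0,0,0,0,20,0,0,0,0,0,0,20,0,0,0,0,0,0,20]'

```text
t: 9.63
ee_pos: [513.9, -99.5, 318.7]
ee_rot: [-2.706, 1.571, -2.707]
ft_force: [0.1, 0.6, -1.9]
width: 24.9
```

```bash
python3 - <<'E'
from h import *
im,k=snap('wrist','w4'); s=manip.get_state(); print(tool(),s['width'],s['ft_force'],s['moment'])
cv2.imwrite('pics/w4b.png',cv2.resize(im,(800,600),interpolation=cv2.INTER_CUBIC))
E
```

```text
(array([[-0.,  0.,  1.],
       [-0.,  1., -0.],
       [-1., -0., -0.]]), array([513.921, -99.464, 318.706])) 25.064758277062804 [ 0.691 -0.694 -0.393] [ 0.023  0.029 -0.036]
```

View pics/w4b.png

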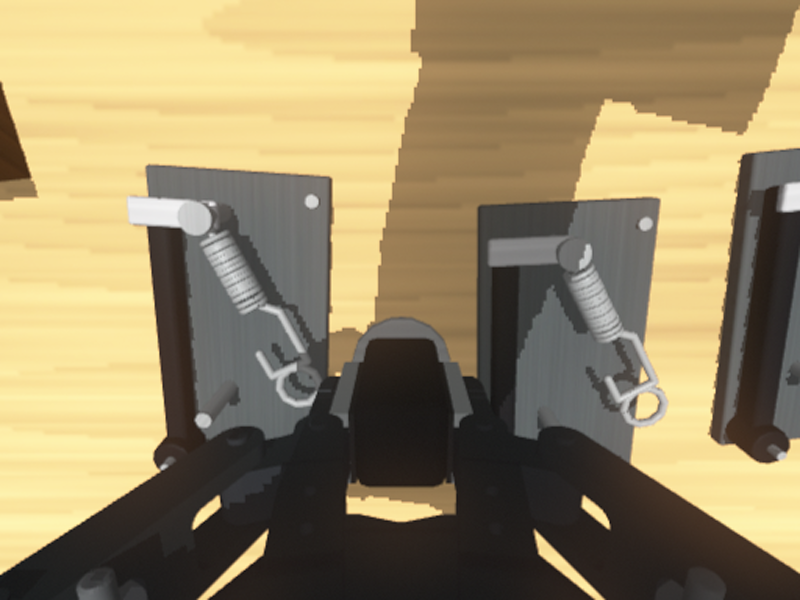

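```bash
python3 - <<'E'
from h import *
_,k=load('wrist','w4')
P={}
for n,u,v,z in [('piv2',575,255,46),('eye2',643,405,40),('piv3',196,217,46),('post3',204,420,56),('eye3',298,384,40),('c3',312,202,14),('c2',645,224,14)]:
    P[n]=ray(k,u/1.5625,v/1.5625,z);print(n,P[n])
for i in '23':
    if 'post'+i in P:
        d=P['post'+i]-P['piv'+i];print(np.hypot(*d[:2]),np.arctan2(d[1],d[0]))
    e=P['eye'+i]-P['piv'+i];print('eye',np.hypot(*e[:2]),np.arctan2(e[1],e[0]))
E
```

```text
piv2 [485.435  -4.733  46.   ]
eye2 [581.482  50.806  40.   ]
piv3 [ 464.727 -211.314   46.   ]
post3 [ 582.456 -217.561   56.   ]
eye3 [ 567.008 -164.353   40.   ]
c3 [ 458.916 -154.55    14.   ]
c2 [472.097  48.648  14.   ]
eye 110.94840131752674 0.5242696008409911
117.89430877398824 -0.05300777015230339
eye 112.54639262887055 0.43043151775354466
```

Call:
arm_command --motion '[0,0,0,0,-16.3,13.5,20,0,0,0,0,-16.3,13.5,20,0,0,0,0,-16.3,13.5,20,0,0,0,0,-16.3,13.5,20,0,0,0,10,0,0,20,0,0,0,10,0,0,20,0,0,0,0,0,0,20,0,0,0,0,0,0,20]'

```text
t: 10.35
ee_pos: [566.8, -163.6, 297.4]
ee_rot: [2.814, 1.567, 2.814]
ft_force: [-1.3, -1.3, -1.6]
width: 24.9
```

Call:
arm_command --motion '[0,0,0,6,0,0,20,0,0,0,6,0,0,20,0,0,0,6,0,0,20,0,0,0,6,0,0,20,0,0,0,6,0,0,20,0,0,0,6,0,0,20,0,0,0,6,0,0,20,0,0,0,0,0,0,20]'

```text
t: 11.02
ee_pos: [567.4, -164.1, 255.1]
ee_rot: [2.86, 1.568, 2.86]
ft_force: [-0.4, 0.6, -1.7]
width: 24.9
```

```bash
python3 - <<'E'
from h import *
im,k=snap('side','s1'); s=manip.get_state(); print(tool()[1],s['width'],s['ft_force'],s['moment'])
p=proj(k,[568,-165,45]);print(p); x,y=[int(a) for a in p]
c=im[y-70:y+50,x-80:x+80]
cv2.imwrite('pics/s1b.png',cv2.resize(c,(800,600),interpolation=cv2.INTER_CUBIC))
E
```

```text
[ 567.605 -164.202  255.729] 25.076650556680633 [ 0.161  0.597 -0.286] [-0.066  0.01  -0.03 ]
[270.976 248.019]
```

View pics/s1b.png

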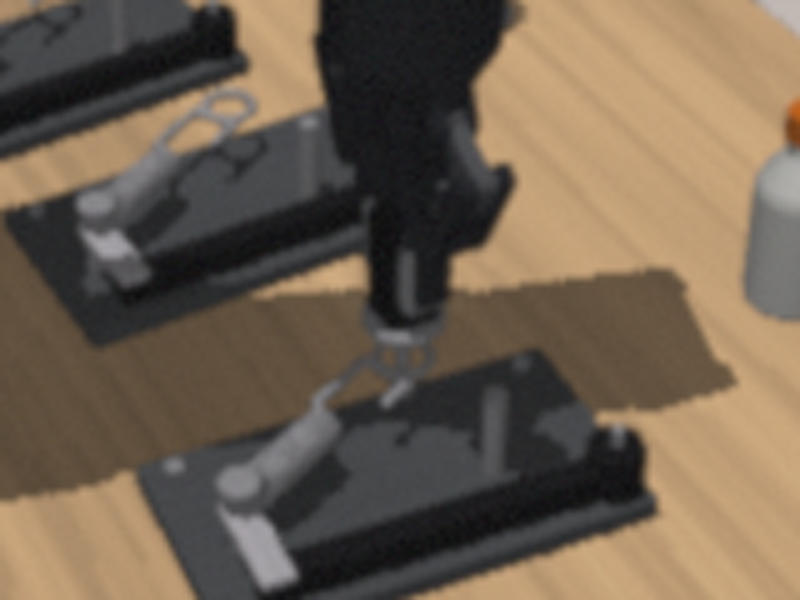

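The pin sits inside eye 3, at about (400,352) in the crop, with no contact force. I'll pull outward now.

Call:
arm_command --motion '[0,0,0,0,3.3,7.5,20,0,0,0,0,3.3,7.5,20,0,0,0,0,3.4,7.4,20,0,0,0,0,3.3,7.5,20,0,0,0,0,3.4,7.4,20,0,0,0,0,3.3,7.4,20,0,0,0,0,3.4,7.4,20,0,0,0,0,0,0,20]'

```text
t: 11.73
ee_pos: [621.1, -140.2, 256.3]
ee_rot: [-2.746, 1.57, -2.745]
ft_force: [-4.2, -2.2, -1.1]
width: 25.2
```

```bash
python3 - <<'E'
from h import *
s=manip.get_state(); print(tool(),s['width'],s['ft_force'],s['moment'])
p=tool()[1][:2]-[465.3,-212.0];print(np.hypot(*p),np.arctan2(p[1],p[0]))
E
```

```text
(array([[-0.001, -0.001,  1.   ],
       [-0.   ,  1.   ,  0.001],
       [-1.   , -0.   , -0.001]]), array([ 621.107, -140.232,  256.343])) 25.187357839417842 [-4.187 -2.191 -1.092] [-0.593  1.24  -0.03 ]
171.54130699379778 0.43165298005056885
```

Call:
arm_command --motion '[0,0,0,0,-9.4,4,20,0,0,0,0,-9.6,3.4,20,0,0,0,0,-9.8,2.8,20,0,0,0,0,-10,2.3,20,0,0,0,0,-9.9,1.6,20,0,0,0,0,-10.1,1,20,0,0,0,0,-10.2,0.5,20,0,0,0,0,-10.2,-0.4,20]'

```text
t: 12.4
ee_pos: [634.5, -220.1, 256.1]
ee_rot: [2.573, 1.567, 2.574]
ft_force: [-5.0, 1.2, -0.4]
width: 24.8
```

Call:
arm_command --motion '[0,0,0,0,0,0,20,0,0,0,0,0,0,20,0,0,0,0,0,0,20,0,0,0,0,0,0,20,0,0,0,0,0,0,20,0,0,0,0,0,0,20,0,0,0,0,0,0,20,0,0,0,0,0,0,20]'

```text
t: 13.07
ee_pos: [634.4, -219.6, 256.2]
ee_rot: [2.625, 1.567, 2.625]
ft_force: [-6.2, 0.3, -1.7]
width: 25.1
```

```bash
python3 - <<'E'
from h import *
im,k=snap('side','s2'); s=manip.get_state(); print(tool()[1],s['width'],s['ft_force'],s['moment'])
p=tool()[1][:2]-[465.3,-212.0];print(np.hypot(*p),np.arctan2(p[1],p[0]))
x,y=[int(a) for a in proj(k,[590,-200,45])]
c=im[y-50:y+40,x-60:x+60]
cv2.imwrite('pics/s2b.png',cv2.resize(c,(800,600),interpolation=cv2.INTER_CUBIC))
E
```

```text
[ 634.365 -219.624  256.186] 25.05868951652316 [-5.61  -0.151 -0.353] [ 0.098  1.336 -0.005]
169.23636880802206 -0.04506671543213262
```

View pics/s2b.png

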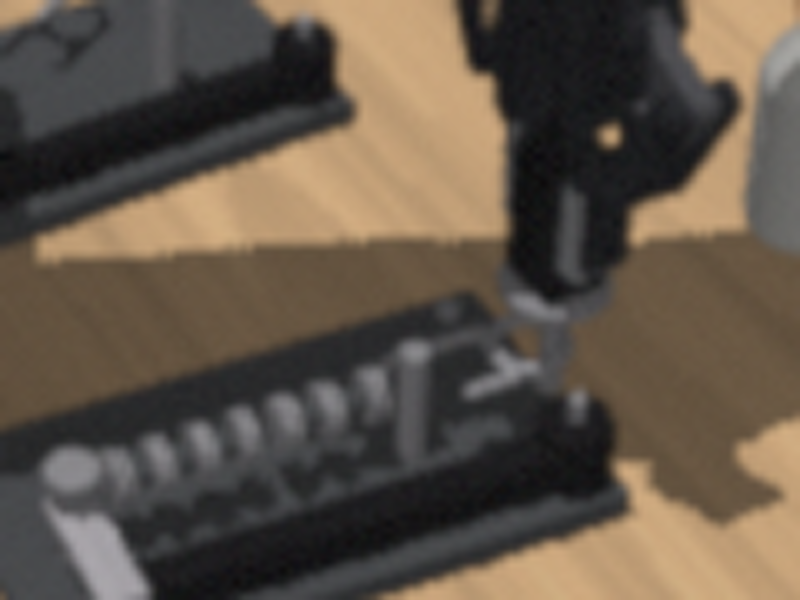

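The picture shows the spring over the post line. The lip end is at (465,390), beyond the post at (413,388), and the post lies between the shank and lip lines. I'll let the spring draw back and then lift.

Call:
arm_command --motion '[0,0,0,0,0.2,-5,20,0,0,0,0,0.2,-5,20,0,0,0,0,0.2,-5,20,0,0,0,0,0.3,-5,20,0,0,0,0,0.3,-6,20,0,0,0,0,0.3,-6,20,0,0,0,0,0,0,20,0,0,0,0,0,0,20]'

```text
t: 13.78
ee_pos: [604.3, -218.9, 257.8]
ee_rot: [-0.202, 1.567, -0.202]
ft_force: [0.5, 0.5, -1.2]
width: 25.0
```

Call:
arm_command --motion '[0,0,0,0,0,0,20,0,0,0,-5,0,0,20,0,0,0,-7,0,0,20,0,0,0,-10,0,0,20,0,0,0,-10,0,0,20,0,0,0,-10,0,0,20,0,0,0,-10,0,0,20,0,0,0,-10,0,0,20]'

```text
t: 14.45
ee_pos: [603.5, -218.6, 320.3]
ee_rot: [-0.336, 1.57, -0.336]
ft_force: [0.4, 0.7, -1.8]
width: 25.2
```

Call:
arm_command --motion '[0,0,0,0,16,-11,20,0,0,0,0,20,-14,20,0,0,0,0,20,-14,20,0,0,0,0,20,-14,20,0,0,0,0,20,-13,20,0,0,0,0,20,-12,20,0,0,0,0,20,-11,20,0,0,0,0,0,0,20]'

```text
t: 15.12
ee_pos: [511.8, -79.9, 319.4]
ee_rot: [2.419, 1.568, 2.422]
ft_force: [-0.9, -0.3, -1.4]
width: 25.1
```

```bash
python3 - <<'E'
from h import *
im,k=snap('wrist','w5'); s=manip.get_state(); print(tool(),s['width'],s['ft_force'],s['moment'])
cv2.imwrite('pics/w5b.png',cv2.resize(im,(800,600),interpolation=cv2.INTER_CUBIC))
E
```

```text
(array([[-0.   , -0.003,  1.   ],
       [ 0.   ,  1.   ,  0.003],
       [-1.   ,  0.   , -0.   ]]), array([513.195, -81.162, 319.568])) 25.071122722177623 [ 1.17  -1.066 -1.311] [-0.063  0.004  0.007]
```

View pics/w5b.png

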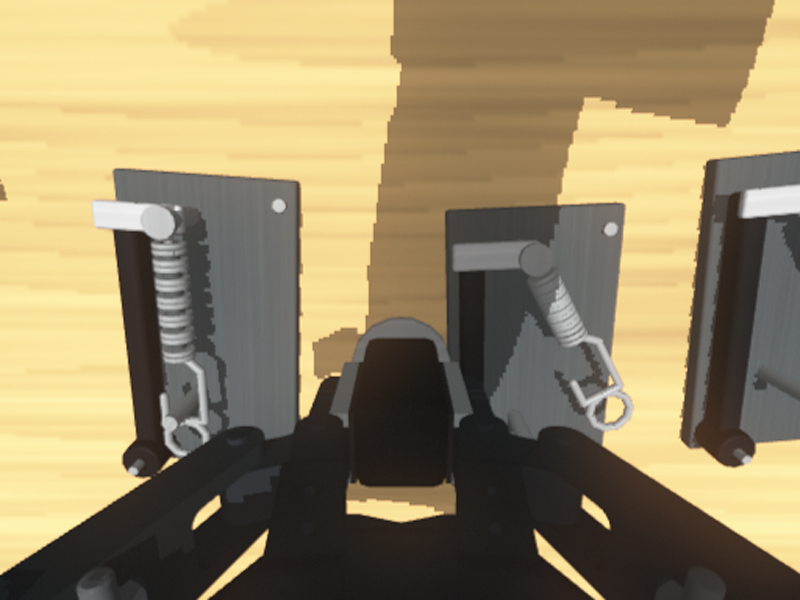

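Jig 3 is hooked: the post is inside the C at (172,422). Eye 2 is at (608,409) and pivot 2 at (536,259).

```bash
python3 - <<'E'
from h import *
_,k=load('wrist','w5')
for u,v,z in [(536,259,46),(608,409,40)]: print(ray(k,u/1.5625,v/1.5625,z))
piv=np.array([485.3,-5.8]); th=np.arctan2(5.6,117.4)
a0=np.arctan2(57,96.3); last=None
for a in [a0]+list(np.linspace(a0,th,9)):
    p=piv+170.5*np.array([np.cos(a),np.sin(a)]); print(p, None if last is None else p-last); last=p
E
```

```text
[484.847  -5.666  46.   ]
[581.539  50.178  40.   ]
[632.024  81.046] None
[632.024  81.046] [0. 0.]
[637.034  71.963] [ 5.01  -9.083]
[641.482  62.592] [ 4.448 -9.371]
[645.352  52.968] [ 3.87  -9.624]
[648.629  43.127] [ 3.277 -9.841]
[651.302  33.104] [  2.673 -10.023]
[653.361  22.938] [  2.059 -10.167]
[654.797  12.665] [  1.437 -10.273]
[655.606   2.324] [  0.809 -10.341]
```

Call:
arm_command --motion '[0,0,0,0,18.8,9.8,20,0,0,0,0,18.8,9.8,20,0,0,0,0,18.8,9.8,20,0,0,0,0,18.8,9.8,20,0,0,0,0,18.8,9.7,20,0,0,0,0,18.9,9.7,20,0,0,0,0,18.9,9.7,20,0,0,0,0,0,0,20]'

```text
t: 15.83
ee_pos: [585.3, 51.6, 319.4]
ee_rot: [0.432, 1.566, 0.435]
ft_force: [0.4, 0.5, -1.1]
width: 25.0
```

Call:
arm_command --motion '[0,0,0,8,0,0,20,0,0,0,8,0,0,20,0,0,0,6,0,0,20,0,0,0,0,0,0,20,0,0,0,0,0,0,20,0,0,0,0,0,0,20,0,0,0,0,0,0,20,0,0,0,0,0,0,20]'

```text
t: 16.5
ee_pos: [582.7, 49.0, 297.1]
ee_rot: [0.059, 1.57, 0.059]
ft_force: [-0.1, 0.5, -1.5]
width: 24.9
```

Call:
arm_command --motion '[0,0,0,0,1.5,-1.2,20,0,0,0,6,0,0,20,0,0,0,6,0,0,20,0,0,0,6,0,0,20,0,0,0,6,0,0,20,0,0,0,6,0,0,20,0,0,0,6,0,0,20,0,0,0,5,0,0,20]'

```text
t: 17.17
ee_pos: [581.2, 50.7, 254.7]
ee_rot: [-3.015, 1.57, -3.015]
ft_force: [-0.1, 0.1, -0.5]
width: 25.0
```

```bash
python3 - <<'E'
from h import *
im,k=snap('side','s3'); s=manip.get_state(); print(tool()[1],s['width'],s['ft_force'],s['moment'])
x,y=[int(a) for a in proj(k,[581,50,45])]
c=im[y-45:y+30,x-50:x+50]
cv2.imwrite('pics/s3b.png',cv2.resize(c,(600,450),interpolation=cv2.INTER_CUBIC))
E
```

```text
[580.846  50.663 253.846] 24.83772129566775 [-0.857  0.259 -1.669] [-0.003  0.042  0.021]
```

View pics/s3b.png

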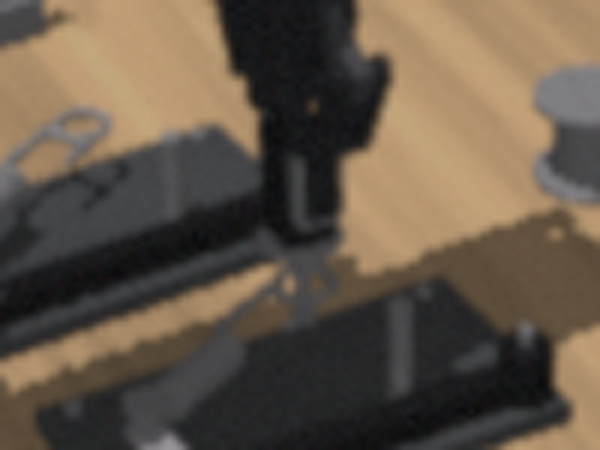

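The pin passes through eye 2, around (305,285). I'll pull, with a slight raise of 2 mm.

Call:
arm_command --motion '[0,0,0,-2,0,0,20,0,0,0,0,4.3,7.3,20,0,0,0,0,4.3,7.3,20,0,0,0,0,4.3,7.3,20,0,0,0,0,4.3,7.3,20,0,0,0,0,4.3,7.3,20,0,0,0,0,4.4,7.3,20,0,0,0,0,4.4,7.2,20]'

```text
t: 17.88
ee_pos: [632.4, 81.2, 257.3]
ee_rot: [-2.694, 1.568, -2.694]
ft_force: [-4.2, -2.8, -1.0]
width: 24.7
```

Call:
arm_command --motion '[0,0,0,0,0,0,20,0,0,0,0,0,0,20,0,0,0,0,0,0,20,0,0,0,0,0,0,20,0,0,0,0,0,0,20,0,0,0,0,0,0,20,0,0,0,0,0,0,20,0,0,0,0,0,0,20]'

```text
t: 18.55
ee_pos: [631.5, 80.7, 257.3]
ee_rot: [-2.776, 1.568, -2.776]
ft_force: [-4.1, -3.7, -0.8]
width: 25.1
```

Call:
arm_command --motion '[0,0,0,0,-9.1,5.1,20,0,0,0,0,-9.4,4.5,20,0,0,0,0,-9.6,3.9,20,0,0,0,0,-9.8,3.3,20,0,0,0,0,-10,2.7,20,0,0,0,0,-10.2,2.1,20,0,0,0,0,-10.3,1.4,20,0,0,0,0,-10.3,0.8,20]'

```text
t: 19.22
ee_pos: [655.3, 2.2, 257.2]
ee_rot: [2.736, 1.567, 2.737]
ft_force: [-5.2, 0.5, 0.1]
width: 24.6
```

Call:
arm_command --motion '[0,0,0,0,0,0,20,0,0,0,0,0,0,20,0,0,0,0,0,0,20,0,0,0,0,0,0,20,0,0,0,0,0,0,20,0,0,0,0,0,0,20,0,0,0,0,0,0,20,0,0,0,0,0,0,20]'

```text
t: 19.88
ee_pos: [655.1, 2.7, 257.2]
ee_rot: [2.778, 1.567, 2.778]
ft_force: [-7.1, 0.2, -0.2]
width: 24.8
```

Call:
arm_command --motion '[0,0,0,0,-0.2,-5,20,0,0,0,0,-0.2,-5,20,0,0,0,0,-0.3,-5,20,0,0,0,0,-0.3,-5,20,0,0,0,0,-0.3,-6,20,0,0,0,0,-0.3,-6.3,20,0,0,0,0,0,0,20,0,0,0,0,0,0,20]'

```text
t: 20.55
ee_pos: [624.8, 0.7, 258.6]
ee_rot: [0.028, 1.567, 0.028]
ft_force: [0.2, -0.1, -1.7]
width: 25.1
```

Call:
arm_command --motion '[0,0,0,0,0,0,20,0,0,0,-5,0,0,20,0,0,0,-7,0,0,20,0,0,0,-10,0,0,20,0,0,0,-10,0,0,20,0,0,0,-10,0,0,20,0,0,0,-10,0,0,20,0,0,0,-10,0,0,20]'

```text
t: 21.22
ee_pos: [624.0, 0.7, 321.3]
ee_rot: [-0.022, 1.57, -0.022]
ft_force: [-0.0, -0.3, -2.1]
width: 24.9
```

Call:
arm_command --motion '[0,0,0,0,13.4,-18.9,20,0,0,0,0,13.4,-18.9,20,0,0,0,0,13.4,-18.9,20,0,0,0,0,13.4,-18.9,20,0,0,0,0,13.4,-18.9,20,0,0,0,0,13.4,-18.9,20,0,0,0,0,13.4,-18.9,20,0,0,0,0,0,0,20]'

```text
t: 21.88
ee_pos: [488.0, 95.9, 320.3]
ee_rot: [2.889, 1.567, 2.892]
ft_force: [-1.2, 0.1, -1.1]
width: 25.1
```

```bash
python3 - <<'E'
from h import *
im,k=snap('wrist','w6'); s=manip.get_state(); print(tool(),s['width'],s['ft_force'],s['moment'])
cv2.imwrite('pics/w6b.png',cv2.resize(im,(800,600),interpolation=cv2.INTER_CUBIC))
E
```

```text
(array([[-0.001, -0.003,  1.   ],
       [ 0.   ,  1.   ,  0.003],
       [-1.   ,  0.   , -0.001]]), array([489.869,  95.298, 320.513])) 25.282584163545433 [ 1.272  0.182 -0.382] [-0.014 -0.048  0.065]
```

View pics/w6b.png

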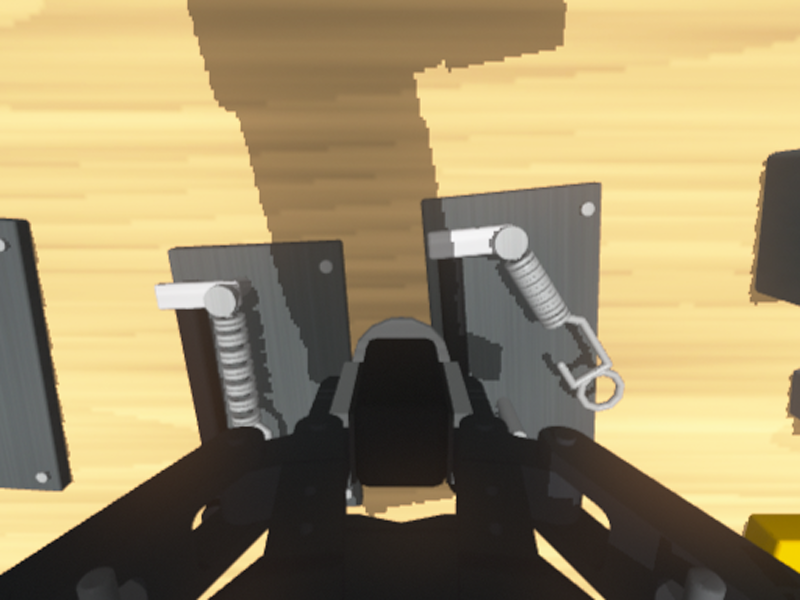

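Jig 2's spring is stretched along its post line, so it looks hooked. For jig 1, eye 1 is at (601,389) and pivot 1 at (511,243).

```bash
python3 - <<'E'
from h import *
_,k=load('wrist','w6')
a=ray(k,511/1.5625,243/1.5625,46);e=ray(k,601/1.5625,389/1.5625,40);print(a,e,np.hypot(*(e-a)[:2]),ray(k,517/1.5625,434/1.5625,56))
piv=(a[:2]+[451.5,155.2])/2; post=np.array([568.5,166.5]); d=post-piv;th=np.arctan2(d[1],d[0])
x=e[:2]-piv;a0=np.arctan2(x[1],x[0]); print(piv,th,a0); last=e[:2]
for t in np.linspace(a0,th,9):
    p=piv+170.5*np.array([np.cos(t),np.sin(t)]); print(p,p-last); last=p
print(33*np.cos(th),33*np.sin(th))
E
```

```text
[451.986 155.445  46.   ] [543.847 219.695  40.   ] 112.10058361183317 [565.708 165.002  56.   ]
[451.743 155.322] 0.0954433560313751 0.6099916403131683
[591.494 252.995] [47.647 33.3  ]
[597.483 243.811] [ 5.989 -9.184]
[602.869 234.26 ] [ 5.386 -9.55 ]
[607.63  224.384] [ 4.761 -9.877]
[611.747 214.221] [  4.117 -10.162]
[615.201 203.816] [  3.455 -10.406]
[617.98  193.209] [  2.779 -10.606]
[620.072 182.446] [  2.091 -10.763]
[621.467 171.571] [  1.395 -10.875]
32.849808400849156 3.1448510342304323
```

Call:
arm_command --motion '[0,0,0,0,17.7,7.8,20,0,0,0,0,17.7,7.8,20,0,0,0,0,17.7,7.8,20,0,0,0,0,17.7,7.8,20,0,0,0,0,17.7,7.8,20,0,0,0,0,17.7,7.8,20,0,0,0,0,17.8,7.8,20,0,0,0,0,0,0,20]'

```text
t: 22.6
ee_pos: [548.8, 221.2, 320.3]
ee_rot: [0.601, 1.566, 0.603]
ft_force: [1.2, 0.3, -0.9]
width: 25.0
```

Call:
arm_command --motion '[0,0,0,8,0,0,20,0,0,0,8,0,0,20,0,0,0,6,0,0,20,0,0,0,0,0,0,20,0,0,0,0,0,0,20,0,0,0,0,0,0,20,0,0,0,0,0,0,20,0,0,0,0,0,0,20]'

```text
t: 23.27
ee_pos: [546.2, 218.4, 298.2]
ee_rot: [0.364, 1.57, 0.364]
ft_force: [-0.3, -0.3, -1.2]
width: 25.0
```

Call:
arm_command --motion '[0,0,0,0,1.2,-2.2,20,0,0,0,6,0,0,20,0,0,0,6,0,0,20,0,0,0,6,0,0,20,0,0,0,6,0,0,20,0,0,0,6,0,0,20,0,0,0,6,0,0,20,0,0,0,5,0,0,20]'

```text
t: 23.93
ee_pos: [543.8, 219.6, 255.7]
ee_rot: [-2.783, 1.57, -2.783]
ft_force: [-0.6, 0.5, -1.4]
width: 25.5
```

Call:
arm_command --motion '[0,0,0,0,0,0,20,0,0,0,0,4.7,6.8,20,0,0,0,0,4.7,6.8,20,0,0,0,0,4.7,6.8,20,0,0,0,0,4.8,6.8,20,0,0,0,0,4.8,6.8,20,0,0,0,0,4.8,6.8,20,0,0,0,0,4.8,6.8,20]'

```text
t: 24.6
ee_pos: [591.5, 253.1, 256.2]
ee_rot: [-2.563, 1.568, -2.563]
ft_force: [-4.6, -3.1, -2.6]
width: 25.1
```

Call:
arm_command --motion '[0,0,0,0,0,0,20,0,0,0,0,0,0,20,0,0,0,0,0,0,20,0,0,0,0,0,0,20,0,0,0,0,0,0,20,0,0,0,0,0,0,20,0,0,0,0,0,0,20,0,0,0,0,0,0,20]'

```text
t: 25.27
ee_pos: [590.7, 252.5, 256.3]
ee_rot: [-2.616, 1.568, -2.616]
ft_force: [-4.7, -2.5, -2.6]
width: 25.2
```

```bash
python3 - <<'E'
from h import *
s=manip.get_state(); p=tool()[1];print(p,s['ft_force'],s['moment']); d=p[:2]-[451.7,155.3];print(np.hypot(*d),np.arctan2(d[1],d[0]))
E
```

```text
[590.685 252.506 256.275] [-4.662 -2.541 -2.552] [-0.862  1.185  0.005]
169.60498552232107 0.6103207848188781
```

Call:
arm_command --motion '[0,0,0,0,-9.1,6.1,20,0,0,0,0,-9.5,5.5,20,0,0,0,0,-9.8,4.8,20,0,0,0,0,-10.1,4.2,20,0,0,0,0,-10.4,3.5,20,0,0,0,0,-10.6,2.8,20,0,0,0,0,-10.8,2.1,20,0,0,0,0,-10.9,1.4,20]'

```text
t: 25.93
ee_pos: [621.1, 171.6, 256.3]
ee_rot: [2.825, 1.568, 2.826]
ft_force: [-5.1, -0.9, -0.9]
width: 24.9
```

Call:
arm_command --motion '[0,0,0,0,0,0,20,0,0,0,0,0,0,20,0,0,0,0,0,0,20,0,0,0,0,0,0,20,0,0,0,0,0,0,20,0,0,0,0,0,0,20,0,0,0,0,0,0,20,0,0,0,0,0,0,20]'

```text
t: 26.6
ee_pos: [620.8, 172.0, 256.3]
ee_rot: [2.893, 1.567, 2.894]
ft_force: [-6.7, -0.4, -2.6]
width: 24.9
```

Call:
arm_command --motion '[0,0,0,0,-0.5,-5,20,0,0,0,0,-0.5,-5,20,0,0,0,0,-0.5,-5,20,0,0,0,0,-0.5,-5,20,0,0,0,0,-0.5,-6,20,0,0,0,0,-0.6,-6.3,20,0,0,0,0,0,0,20,0,0,0,0,0,0,20]'

```text
t: 27.27
ee_pos: [590.7, 169.0, 257.9]
ee_rot: [0.198, 1.566, 0.199]
ft_force: [-0.0, -0.2, -2.3]
width: 24.7
```

Call:
arm_command --motion '[0,0,0,0,0,0,20,0,0,0,-5,0,0,20,0,0,0,-7,0,0,20,0,0,0,-10,0,0,20,0,0,0,-10,0,0,20,0,0,0,-10,0,0,20,0,0,0,-10,0,0,20,0,0,0,-10,0,0,20]'

```text
t: 27.93
ee_pos: [589.8, 168.7, 320.2]
ee_rot: [0.247, 1.57, 0.247]
ft_force: [-0.4, 0.6, -1.4]
width: 24.6
```

Call:
arm_command --motion '[0,0,0,0,-15,-8.7,20,0,0,0,0,-26.9,-8.7,20,0,0,0,0,-26.9,-8.7,20,0,0,0,0,-26.9,-8.7,20,0,0,0,0,-26.9,-8.7,20,0,0,0,0,-26.9,-8.7,20,0,0,0,0,-26.9,-8.7,20,0,0,0,0,-26.9,-8.7,20]'

```text
t: 28.6
ee_pos: [519.7, -35.8, 319.7]
ee_rot: [-0.119, 1.57, -0.119]
ft_force: [1.2, -0.3, -0.7]
width: 25.3
```

Call:
arm_command --motion '[0,0,0,0,-26.9,-8.7,20,0,0,0,0,-26.9,-8.7,20,0,0,0,0,-26.9,-8.7,20,0,0,0,0,-26.9,-8.7,20,0,0,0,0,-26.9,-8.7,20,0,0,0,0,-26.9,-8.7,20,0,0,0,0,-26.9,-8.7,20,0,0,0,0,-26.9,-8.7,20]'

```text
t: 29.27
ee_pos: [450.0, -251.1, 319.7]
ee_rot: [-0.446, 1.57, -0.446]
ft_force: [-0.3, 0.4, -1.3]
width: 24.9
```

Call:
arm_command --motion '[0,0,0,0,-26.9,-8.7,20,0,0,0,0,-26.9,-8.7,20,0,0,0,0,-26.9,-8.7,20,0,0,0,0,-25,-8.7,20,0,0,0,0,0,0,20,0,0,0,0,0,0,20,0,0,0,0,0,0,20,0,0,0,0,0,0,20]'

```text
t: 29.93
ee_pos: [416.0, -354.7, 319.0]
ee_rot: [1.501, 1.57, 1.503]
ft_force: [1.1, 0.7, -1.1]
width: 24.8
```

```bash
python3 - <<'E'
from h import *
im,k=snap('side','s4'); im2,k2=snap('top','t4'); R,p=tool();print(R,p)
a=cv2.resize(im[145:310,140:340],(800,660),interpolation=cv2.INTER_CUBIC)[:,:]
a=cv2.resize(a,(485,400)); b=cv2.resize(im2[160:290,60:380],(800,325),interpolation=cv2.INTER_CUBIC)
o=np.zeros((600,800,3),np.uint8); o[:325]=b; o[325:,:333]=cv2.resize(im[145:310,140:340],(333,275),interpolation=cv2.INTER_CUBIC)
cv2.imwrite('pics/s4b.png',o)
E
```

```text
[[-0.    -0.002  1.   ]
 [ 0.     1.     0.002]
 [-1.     0.    -0.   ]] [ 416.142 -354.551  318.882]
```

View pics/s4b.png

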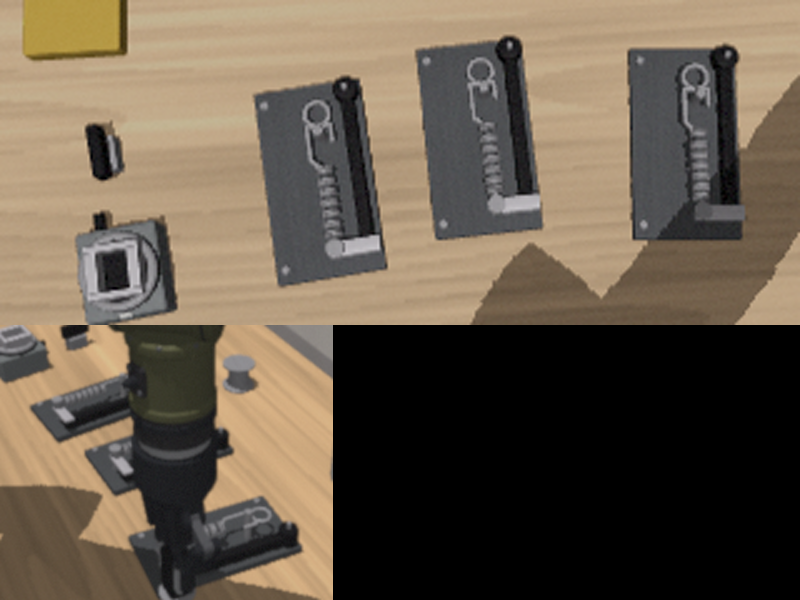

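All three springs are hooked the same way, with each post inside its C at top-crop positions (318,128), (483,90) and (698,90). Next I return the puller to the stand.

Call:
arm_command --motion '[0,0,0,0,-7.3,-0.8,20,0,0,0,0,-7.4,-0.9,20,0,0,0,10,0,0,20,0,0,0,10,0,0,20,0,0,0,6,0,0,20,0,0,0,0,0,0,20,0,0,0,0,0,0,20,0,0,0,0,0,0,20]'

```text
t: 30.7
ee_pos: [414.1, -370.1, 292.5]
ee_rot: [2.288, 1.57, 2.289]
ft_force: [-0.1, 0.2, -0.6]
width: 25.3
```

Call:
arm_command --motion '[0,0,0,0,0,0,20,0,0,0,0,0,0,20,0,0,0,0,0,0,20,0,0,0,0,0,0,20,0,0,0,0,0,0,20,0,0,0,0,0,0,20,0,0,0,0,0,0,20,0,0,0,0,0,0,20]'

```text
t: 31.37
ee_pos: [414.1, -370.2, 292.7]
ee_rot: [-2.496, 1.571, -2.496]
ft_force: [1.2, 0.5, -0.5]
width: 25.1
```

Tip at about 60. Nudging +0.7 mm in y, then down 50.

Call:
arm_command --motion '[0,0,0,0,0.7,0.2,20,0,0,0,7,0,0,20,0,0,0,7,0,0,20,0,0,0,8,0,0,20,0,0,0,8,0,0,20,0,0,0,8,0,0,20,0,0,0,7,0,0,20,0,0,0,4,0,0,20]'

```text
t: 32.03
ee_pos: [413.9, -369.2, 242.2]
ee_rot: [2.407, 1.569, 2.407]
ft_force: [0.7, -0.8, -1.9]
width: 25.0
```

Call:
arm_command --motion '[0,0,0,0,0,0,20,0,0,0,0,0,0,20,0,0,0,0,0,0,20,0,0,0,0,0,0,20,0,0,0,0,0,0,20,0,0,0,0,0,0,20,0,0,0,0,0,0,20,0,0,0,0,0,0,20]'

```text
t: 32.7
ee_pos: [414.3, -369.6, 243.8]
ee_rot: [-0.712, 1.571, -0.712]
ft_force: [-0.5, -0.9, -1.2]
width: 25.1
```

Call:
arm_command --motion '[0,0,0,1.5,0,0,20,0,0,0,0,0,0,20,0,0,0,0,0,0,20,0,0,0,0,0,0,85,0,0,0,0,0,0,85,0,0,0,0,0,0,85,0,0,0,0,0,0,85,0,0,0,0,0,0,85]'

```text
t: 33.37
ee_pos: [414.4, -369.6, 242.4]
ee_rot: [-0.697, 1.57, -0.696]
ft_force: [-0.7, -0.2, -0.7]
width: 83.6
```

Call:
arm_command --motion '[0,0,0,0,0,0,85,0,0,0,0,0,0,85,0,0,0,0,0,0,85,0,0,0,0,0,0,85,0,0,0,-5,0,0,85,0,0,0,-10,0,0,85,0,0,0,-20,0,0,85,0,0,0,-20,0,0,85]'

```text
t: 34.03
ee_pos: [414.0, -369.3, 298.0]
ee_rot: [2.398, 1.569, 2.399]
ft_force: [-0.3, -0.4, 1.2]
width: 84.7
```

Call:
arm_command --motion '[0,0,0,-25,0,0,85,0,0,0,-25,0,0,85,0,0,0,0,20,-3,85,0,0,0,0,25,-3,85,0,0,0,0,25,-3,85,0,0,0,0,25,-3,85,0,0,0,0,25,-3,85,0,0,0,0,25,-3,85]'

```text
t: 34.7
ee_pos: [396.0, -223.5, 348.3]
ee_rot: [-0.423, 1.569, -0.423]
ft_force: [0.3, 0.0, 0.4]
width: 85.2
```

Call:
arm_command --motion '[0,0,0,0,28,0,85,0,0,0,0,28,0,85,0,0,0,0,28,0,85,0,0,0,0,28,0,85,0,0,0,0,28,0,85,0,0,0,0,28,0,85,0,0,0,0,28,0,85,0,0,0,0,28,0,85]'

```text
t: 35.37
ee_pos: [396.0, 0.8, 348.4]
ee_rot: [-0.004, 1.569, -0.004]
ft_force: [0.3, 0.6, 0.2]
width: 85.1
```

Call:
arm_command --motion '[0,0,0,0,28,0,85,0,0,0,0,28,0,85,0,0,0,0,28,0,85,0,0,0,0,28,0,85,0,0,0,0,28,0,85,0,0,0,0,28,0,85,0,0,0,0,28,0,85,0,0,0,0,28,0,85]'

```text
t: 36.03
ee_pos: [395.9, 224.9, 348.4]
ee_rot: [0.444, 1.569, 0.444]
ft_force: [0.6, -0.6, -0.4]
width: 85.3
```

Call:
arm_command --motion '[0,0,0,0,25,6.5,85,0,0,0,0,25,6.5,85,0,0,0,0,25,6.5,85,0,0,0,0,25,6.5,85,0,0,0,0,25,6.5,85,0,0,0,0,25,6.5,85,0,0,0,0,0,0,85,0,0,0,0,0,0,85]'

```text
t: 36.7
ee_pos: [435.2, 374.6, 347.8]
ee_rot: [0.572, 1.57, 0.574]
ft_force: [-0.6, -1.1, -0.6]
width: 85.0
```

Call:
arm_command --motion '[0,0,0,0,0,0,85,0,0,0,0,0,0,85,0,0,0,0,0,0,85,0,0,0,0,0,0,85,0,0,0,0,0,0,85,0,0,0,0,0,0,85,0,0,0,0,0,0,85,0,0,0,0,0,0,85]'

```text
t: 37.37
ee_pos: [435.1, 373.3, 347.3]
ee_rot: [-0.217, 1.571, -0.217]
ft_force: [-0.2, 0.1, -0.3]
width: 84.7
```

```bash
python3 - <<'E'
from h import *
im,k=snap('wrist','w7'); print(tool())
c=im[90:330,140:390]
g=((c/255.)**0.6*255).astype(np.uint8)
cv2.imwrite('pics/w7b.png',cv2.resize(g,(625,600),interpolation=cv2.INTER_CUBIC))
t,_=snap('top','t5'); s,_=snap('side','s5')
E
```

```text
(array([[-0., -0.,  1.],
       [-0.,  1.,  0.],
       [-1., -0., -0.]]), array([435.083, 373.38 , 347.222]))
```

View pics/w7b.png

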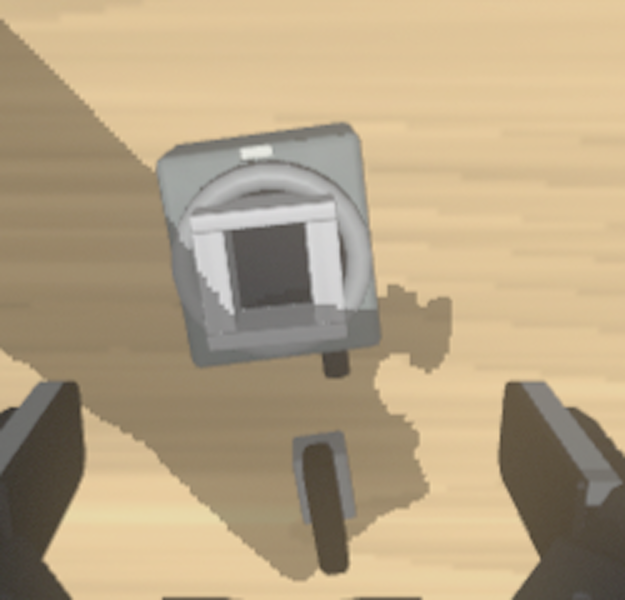

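```bash
python3 - <<'E'
from h import *
im,k=load('wrist','w7')
g=((im/255.)**0.6*255).astype(np.uint8)
a=cv2.resize(g[145:240,200:295],(570,570),interpolation=cv2.INTER_LANCZOS4) #x6
b=cv2.resize(g[256:326,250:288],(228,420),interpolation=cv2.INTER_LANCZOS4) #x6
o=np.zeros((600,800,3),np.uint8);o[:570,:570]=a;o[:420,571:799]=b
for x in range(0,570,60): cv2.line(o,(x,570),(x,580),(255,255,255),1)
cv2.imwrite('pics/w7c.png',o)
E
```

```text
(no output)
```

View pics/w7c.png

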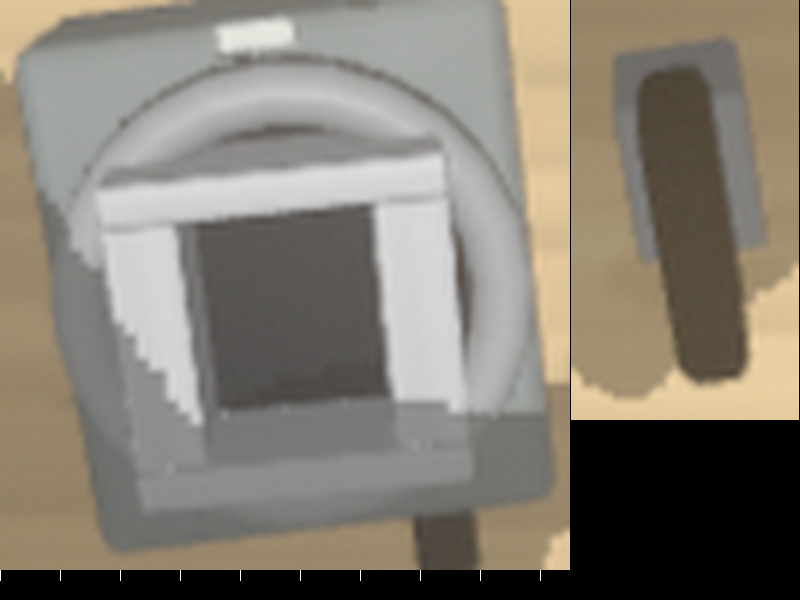

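```bash
python3 - <<'E'
from h import *
_,k=load('wrist','w7')
S=lambda u,v,z:ray(k,200+u/6-.42,145+v/6-.42,z)[:2]
K=lambda u,v,z:ray(k,250+(u-571)/6-.42,256+v/6-.42,z)[:2]
def quad(c,z):
    p=np.array([S(*q,z) for q in c]); m=p.mean(0); e=np.roll(p,-1,0)-p
    print(m,np.hypot(*e.T),np.degrees(np.arctan2(e[:,1],e[:,0])))
quad([(98,195),(443,154),(472,478),(143,510)],72)
quad([(178,226),(374,204),(402,449),(206,467)],72)
f=(K(683,380,50)+K(746,372,50))/2; n=(K(637,75,24)+K(710,66,24))/2
d=f-n; print('bow',f,n,(f+n)/2,np.hypot(*d),np.degrees(np.arctan2(d[1],d[0])))
print('widths',np.linalg.norm(K(683,380,50)-K(746,372,50)),np.linalg.norm(K(637,75,24)-K(710,66,24)))
n0=(K(612,52,0)+K(735,38,0))/2; f2=(K(640,260,24)+K(765,243,24))/2; d=f2-n0
print('blade',(n0+f2)/2,np.hypot(*d),np.degrees(np.arctan2(d[1],d[0])),np.linalg.norm(K(612,52,0)-K(735,38,0)),np.linalg.norm(K(640,260,24)-K(765,243,24)))
E
```

```text
[441.765 364.014] [51.113 51.349 51.406 50.536] [  96.946    6.027  -83.966 -174.313]
[441.817 364.188] [29.214 39.009 30.408 38.523] [  96.613    6.701  -84.335 -175.069]
bow [587.558 391.205] [538.403 383.872] [562.981 387.539] 49.698666847832996 8.485675014802718
widths 11.92956919056048 14.283770906562983
blade [563.125 387.456] 33.122778833404475 9.294132329029434 25.87264375353154 25.369293229864414
```

Both measurements agree: slot centre (441.8, 364.1) with yaw about 6°, and key centre (563, 387.5) with yaw about 9°. I'll go to the key.

Call:
arm_command --motion '[0,0,0,0,2,18.3,85,0,0,0,0,2,18.3,85,0,0,0,0,2,18.3,85,0,0,0,0,2,18.3,85,0,0,0,0,2,18.3,85,0,0,0,0,2,18.3,85,0,0,0,0,2,18.2,85,-0.0777,0,0,0,0,0,85]'

```text
t: 38.18
ee_pos: [566.1, 387.7, 346.5]
ee_rot: [0.14, 1.568, 0.217]
ft_force: [0.5, 0.3, 0.5]
width: 85.1
```

Call:
arm_command --motion '[-0.0777,0,0,0,0,0,85,0,0,0,15,0,0,85,0,0,0,15,0,0,85,0,0,0,15,0,0,85,0,0,0,15,0,0,85,0,0,0,0,0,0,85,0,0,0,0,0,0,85,0,0,0,0,0,0,85]'

```text
t: 38.85
ee_pos: [563.3, 387.7, 288.0]
ee_rot: [0.417, 1.57, 0.573]
ft_force: [0.2, -0.0, 0.6]
width: 84.9
```

```bash
python3 - <<'E'
from h import *
im,k=snap('wrist','w8'); R,p=tool(); print(R,p)
# dark bow mask: compare predicted bow with image
for P in [[563,387.5,50],[563+28*.988,387.5+28*.153,50],[563-28*.988,387.5-28*.153,24]]: print(proj(k,P))
g=cv2.cvtColor(im,cv2.COLOR_BGR2GRAY)
# blade is grey/blue: low saturation ; bow very dark
hsv=cv2.cvtColor(im,cv2.COLOR_BGR2HSV)
m=((hsv[...,1]<60)&(g>40)).astype(np.uint8)
n,l,st,c=cv2.connectedComponentsWithStats(m)
for i in range(1,n):
    if st[i,4]>60: print('grey',st[i],c[i])
m=(g<28).astype(np.uint8); n,l,st,c=cv2.connectedComponentsWithStats(m)
for i in range(1,n):
    if st[i,4]>60: print('dark',st[i],c[i])
E
```

```text
[[ 0.002 -0.155  0.988]
 [ 0.001  0.988  0.155]
 [-1.     0.001  0.002]] [563.467 387.839 288.409]
[257.856 207.284]
[257.713 240.269]
[257.824 165.249]
grey [  191     0   122   103 11767] [251.252  49.256]
grey [   0   59   89  166 8285] [ 39.36  163.179]
grey [  0 130  19  45 530] [  6.919 153.547]
grey [243 173   7  43 262] [245.851 194.515]
grey [266 172   7  45 281] [269.114 194.897]
grey [124 243  41  50 594] [142.626 267.396]
grey [349 243  40  50 571] [370.084 267.625]
grey [  0 315  11  18 113] [  3.372 322.814]
dark [ 61   0  11  42 177] [66.034 20.232]
dark [ 67  42   9  36 112] [70.83  59.045]
dark [    0   292   408    92 21127] [169.399 350.287]
dark [ 399  321  113   63 4020] [468.944 356.18 ]
```

```bash
python3 - <<'E'
from h import *
im,k=load('wrist','w8'); g=cv2.cvtColor(im,cv2.COLOR_BGR2GRAY).astype(int)
print('col258',list(enumerate(g[150:250,258],150))[::1])
print('col247',g[150:225,247]); print('col270',g[150:225,270]); print('row195',g[195,235:282])
u=np.array([.988,.155])
for s,z in [(-28,24),(28,50),(-18,0),(-18,24),(18,24)]: print(s,z,proj(k,[*(np.array([563,387.5])+s*u),z]))
E
```

```text
col258 [(150, np.int64(169)), (151, np.int64(168)), (152, np.int64(166)), (153, np.int64(165)), (154, np.int64(165)), (155, np.int64(165)), (156, np.int64(166)), (157, np.int64(167)), (158, np.int64(168)), (159, np.int64(169)), (160, np.int64(169)), (161, np.int64(170)), (162, np.int64(168)), (163, np.int64(165)), (164, np.int64(164)), (165, np.int64(164)), (166, np.int64(131)), (167, np.int64(44)), (168, np.int64(44)), (169, np.int64(44)), (170, np.int64(44)), (171, np.int64(44)), (172, np.int64(45)), (173, np.int64(45)), (174, np.int64(46)), (175, np.int64(47)), (176, np.int64(48)), (177, np.int64(49)), (178, np.int64(48)), (179, np.int64(48)), (180, np.int64(47)), (181, np.int64(47)), (182, np.int64(47)), (183, np.int64(47)), (184, np.int64(47)), (185, np.int64(46)), (186, np.int64(46)), (187, np.int64(46)), (188, np.int64(45)), (189, np.int64(45)), (190, np.int64(45)), (191, np.int64(45)), (192, np.int64(45)), (193, np.int64(44)), (194, np.int64(45)), (195, np.int64(44)), (196, np.int64(44)), (197, np.int64(44)), (198, np.int64(45)), (199, np.int64(44)), (200, np.int64(44)), (201
[... 1277 characters left out ...]
 144 122  80  80  80  80  77  84  98 102 100 101 101
 102 101  98]
col270 [174 172 170 169 167 167 166 167 168 169 170 171 171 171 170 167 165 164
 166 168 170 151 102  81  83  84  89 115 142 149 152 151 151 151 151 150
 150 151 151 150 151 149 149 150 149 149 149 149 149 148 148 147 148 147
 146 146 146 145 146 146 145 145 145 129 100 111 107  87  97  98 100  99
  99 101 102]
row195 [116 153 160 181 181 180 179 166 119 134 147 148 147 129  43  40  40  41
  44  44  44  44  44  44  44  45  45  45  45  43  42  55 105 150 151 149
 143 131 139 170 171 170 170 171 170 171 171]
-28 24 [257.758 165.239]
28 50 [257.782 240.279]
-18 0 [257.604 171.027]
-18 24 [257.734 176.944]
18 24 [257.652 216.877]
```

Call:
arm_command --motion '[0,0,0,12,-0.3,-0.4,85,0,0,0,12,0,0,85,0,0,0,12,0,0,85,0,0,0,12,0,0,85,0,0,0,12,0,0,85,0,0,0,12,0,0,85,0,0,0,9,0,0,85,0,0,0,5,0,0,85]'

```text
t: 39.57
ee_pos: [562.6, 387.1, 200.4]
ee_rot: [-2.732, 1.57, -2.576]
ft_force: [-0.2, 0.2, 0.5]
width: 85.5
```

Call:
arm_command --motion '[0,0,0,0,0,0,85,0,0,0,0,0,0,85,0,0,0,0,0,0,60,0,0,0,0,0,0,50,0,0,0,0,0,0,40,0,0,0,0,0,0,32,0,0,0,0,0,0,26,0,0,0,0,0,0,20]' --grip_force 60

```text
t: 40.23
ee_pos: [562.8, 387.2, 201.4]
ee_rot: [0.357, 1.571, 0.512]
ft_force: [-0.7, -0.3, -0.2]
width: 20.1
```

Call:
arm_command --motion '[0,0,0,0,0,0,14,0,0,0,0,0,0,10,0,0,0,0,0,0,8,0,0,0,0,0,0,5,0,0,0,0,0,0,5,0,0,0,0,0,0,5,0,0,0,0,0,0,5,0,0,0,0,0,0,5]'

```text
t: 40.9
ee_pos: [562.8, 387.3, 201.5]
ee_rot: [0.751, 1.57, 0.907]
ft_force: [0.3, 0.0, 3.9]
width: 12.5
```

Call:
arm_command --motion '[0,0,0,-7,0,0,5,0,0,0,-13,0,0,5,0,0,0,-13,0,0,5,0,0,0,-13,0,0,5,0,0,0,-13,0,0,5,0,0,0,-13,0,0,5,0,0,0,-13,0,0,5,0,0,0,-12,0,0,5]'

```text
t: 41.57
ee_pos: [562.5, 386.7, 298.5]
ee_rot: [-2.345, 1.569, -2.19]
ft_force: [-0.6, -0.2, -1.8]
width: 12.9
```

Call:
arm_command --motion '[0,0,0,0,-0.5,-15.4,5,0,0,0,0,-0.5,-15.4,5,0,0,0,0,-0.5,-15.4,5,0,0,0,0,-0.5,-15.4,5,0,0,0,0,-0.5,-15.4,5,0,0,0,0,-0.5,-15.4,5,0,0,0,0,-0.5,-15.4,5,0,0,0,0,-0.6,-15.3,5]'

```text
t: 42.23
ee_pos: [440.8, 363.4, 297.8]
ee_rot: [-2.271, 1.569, -2.116]
ft_force: [-0.3, -0.4, -1.1]
width: 12.9
```

Call:
arm_command --motion '[0.049,0,0,0,0,0,5,0,0,0,0,0,0,5,0,0,0,0,0,0,5,0,0,0,0,0,0,5,0,0,0,0,0,0,5,0,0,0,0,0,0,5,0,0,0,0,0,0,5,0,0,0,0,0,0,5]'

```text
t: 42.9
ee_pos: [442.0, 364.0, 298.1]
ee_rot: [-2.177, 1.571, -2.071]
ft_force: [0.8, 0.5, -2.7]
width: 12.9
```

```bash
python3 - <<'E'
from h import *
im,k=snap('wrist','w9'); s=manip.get_state();R,p=tool(); print(R,p,s['ft_force'],s['moment'],s['width'])
E
```

```text
[[-0.    -0.106  0.994]
 [-0.     0.994  0.106]
 [-1.    -0.    -0.   ]] [441.883 363.988 298.083] [ 0.534 -0.643 -0.928] [-0.049  0.022  0.052] 13.01532367853177
```

Call:
arm_command --motion '[0,0,0,8,0,0,5,0,0,0,8,0,0,5,0,0,0,5,0,0,5,0,0,0,3,0,0,5,0,0,0,2,0,0,5,0,0,0,2,0,0,5,0,0,0,2,0,0,5,0,0,0,0,0,0,5]'

```text
t: 43.62
ee_pos: [441.6, 364.0, 267.5]
ee_rot: [-2.828, 1.57, -2.721]
ft_force: [0.4, 0.6, -1.9]
width: 12.7
```

Call:
arm_command --motion '[0,0,0,3,0,0,5,0,0,0,3,0,0,5,0,0,0,3,0,0,5,0,0,0,3,0,0,5,0,0,0,2,0,0,5,0,0,0,2,0,0,5,0,0,0,1.5,0,0,5,0,0,0,0,0,0,5]'

```text
t: 44.28
ee_pos: [441.7, 364.0, 250.4]
ee_rot: [-2.671, 1.57, -2.564]
ft_force: [-0.5, -0.3, -2.0]
width: 12.7
```

Call:
arm_command --motion '[0,0,0,0.8,0,0,5,0,0,0,0.8,0,0,5,0,0,0,0,0,0,5,0,0,0,0,0,0,5,0,0,0,0,0,0,5,0,0,0,0,0,0,5,0,0,0,0,0,0,5,0,0,0,0,0,0,5]'

```text
t: 44.95
ee_pos: [441.8, 364.0, 249.4]
ee_rot: [0.271, 1.57, 0.378]
ft_force: [-1.6, -2.0, 3.8]
width: 12.7
```

Call:
arm_command --motion '[0,0,0,0.6,0,0,5,0,0,0,0,0,0,5,0.08,0,0,0,0,0,5,0.08,0,0,0,0,0,5,0.08,0,0,0,0,0,5,0.08,0,0,0,0,0,5,0.08,0,0,0,0,0,5,0,0,0,0,0,0,5]'

```text
t: 45.62
ee_pos: [441.4, 364.1, 249.4]
ee_rot: [2.404, 1.57, 2.108]
ft_force: [-2.3, -2.2, 8.3]
width: 12.5
```

```bash
python3 - <<'E'
from h import *
s=manip.get_state();R,p=tool(); print(yaw(),p,s['ft_force'],s['moment'],s['width'],s['q'])
E
```

```text
1.274990365893827 [441.407 364.058 249.381] [-2.3   -2.179  8.313] [-0.345  0.644 -0.018] 12.4939823870469 [ 0.689  0.446 -0.286  0.839  0.001  0.985]
```

Call:
arm_command --motion '[0.08,0,0,0,0,0,5,0.08,0,0,0,0,0,5,0.08,0,0,0,0,0,5,0.08,0,0,0,0,0,5,0.08,0,0,0,0,0,5,0.08,0,0,0,0,0,5,0.08,0,0,0,0,0,5,0.08,0,0,0,0,0,5]'

```text
t: 46.28
ee_pos: [441.5, 364.4, 249.4]
ee_rot: [2.609, 1.569, 1.672]
ft_force: [-2.1, -0.7, 7.4]
width: 12.7
```

Call:
arm_command --motion '[0.03,0,0,0,0,0,5,0.03,0,0,0,0,0,5,0.03,0,0,0,0,0,5,0.03,0,0,0,0,0,5,0.03,0,0,0,0,0,5,0.03,0,0,0,0,0,5,0,0,0,0,0,0,5,0,0,0,0,0,0,5]'

```text
t: 46.95
ee_pos: [441.5, 364.5, 249.4]
ee_rot: [2.907, 1.569, 1.795]
ft_force: [-3.0, -0.7, 7.7]
width: 12.7
```

```bash
python3 - <<'E'
from h import *
s=manip.get_state();R,p=tool(); print(yaw(),1.677-yaw(),p,s['ft_force'],s['moment'],s['width'])
E
```

```text
0.4578424545181159 1.2191575454818842 [441.46  364.503 249.37 ] [-3.005 -0.737  7.666] [ 0.     0.7   -0.092] 12.723890283931429
```

Call:
arm_command --motion '[0.03,0,0,0,0,0,5,0.03,0,0,0,0,0,5,0.03,0,0,0,0,0,5,0.03,0,0,0,0,0,5,0,0,0,0,0,0,5,0,0,0,0,0,0,5,0,0,0,0,0,0,5,0,0,0,0,0,0,5]'

```text
t: 47.62
ee_pos: [441.4, 364.5, 249.4]
ee_rot: [3.072, 1.569, 1.839]
ft_force: [-3.3, -0.8, 7.0]
width: 12.8
```

```bash
python3 - <<'E'
from h import *
s=manip.get_state();R,p=tool(); print(yaw(),1.677-yaw(),p,s['ft_force'],s['moment'],s['width'])
E
```

```text
0.33787994213295824 1.3391200578670417 [441.428 364.539 249.379] [-3.328 -0.761  6.972] [-0.009  0.703 -0.018] 12.78407320073878
```

Call:
arm_command --motion '[0.02,0,0,0,0,0,5,0.02,0,0,0,0,0,5,0.02,0,0,0,0,0,5,0.02,0,0,0,0,0,5,0,0,0,0,0,0,5,0,0,0,0,0,0,5,0,0,0,0,0,0,5,0,0,0,0,0,0,5]'

```text
t: 48.28
ee_pos: [441.5, 364.6, 249.4]
ee_rot: [3.054, 1.569, 1.741]
ft_force: [-3.3, 0.3, 7.3]
width: 12.8
```

```bash
python3 - <<'E'
from h import *
s=manip.get_state();R,p=tool(); print(yaw(),1.677-yaw(),p,s['ft_force'],s['moment'],s['width'])
E
```

```text
0.25791458953399954 1.4190854104660005 [441.504 364.581 249.385] [-3.274  0.261  7.303] [ 0.048  0.56  -0.068] 12.82698855981334
```

Call:
arm_command --motion '[0.02,0,0,0,0,0,5,0.02,0,0,0,0,0,5,0.02,0,0,0,0,0,5,0,0,0,0,0,0,5,0,0,0,0,0,0,5,0,0,0,0,0,0,5,0,0,0,0,0,0,5,0,0,0,0,0,0,5]'

```text
t: 48.95
ee_pos: [441.9, 365.1, 249.4]
ee_rot: [2.744, 1.567, 1.372]
ft_force: [-2.3, 2.3, 4.8]
width: 13.0
```

```bash
python3 - <<'E'
from h import *
s=manip.get_state();R,p=tool(); print(yaw(),1.677-yaw(),p,s['ft_force'],s['moment'],s['width'])
E
```

```text
0.19913328173720887 1.4778667182627911 [441.868 365.1   249.417] [-2.292  2.259  4.77 ] [0.326 0.413 0.309] 12.96622678525438
```

Call:
arm_command --motion '[0.02,0,0,0,0,0,5,0.015,0,0,0,0,0,5,0,0,0,0,0,0,5,0,0,0,0,0,0,5,0,0,0,0,0,0,5,0,0,0,0,0,0,5,0,0,0,0,0,0,5,0,0,0,0,0,0,5]'

```text
t: 49.62
ee_pos: [441.8, 365.2, 249.4]
ee_rot: [2.722, 1.568, 1.318]
ft_force: [-2.5, 1.1, 5.9]
width: 12.7
```

```bash
python3 - <<'E'
from h import *
s=manip.get_state();R,p=tool(); print(yaw(),1.677-yaw(),p,s['ft_force'],s['moment'],s['width'])
E
```

```text
0.166509711033443 1.510490288966557 [441.82  365.182 249.42 ] [-2.483  1.09   5.934] [0.267 0.362 1.147] 12.743418809890803
```

The stop is firm at 1.15 N m. I'll relax slightly, release and retreat.

Call:
arm_command --motion '[-0.02,0,0,0,0,0,5,0,0,0,0,0,0,5,0,0,0,0,0,0,20,0,0,0,0,0,0,40,0,0,0,0,0,0,60,0,0,0,0,0,0,85,0,0,0,0,0,0,85,0,0,0,0,0,0,85]'

```text
t: 50.28
ee_pos: [441.8, 363.9, 248.3]
ee_rot: [-0.825, 1.57, -2.214]
ft_force: [-1.3, -0.2, 0.0]
width: 79.2
```

Call:
arm_command --motion '[0,0,0,0,0,0,85,0,0,0,0,0,0,85,0,0,0,-5,0,0,85,0,0,0,-10,0,0,85,0,0,0,-15,0,0,85,0,0,0,-20,0,0,85,0,0,0,-20,0,0,85,0,0,0,-20,0,0,85]'

```text
t: 50.95
ee_pos: [441.7, 364.0, 340.4]
ee_rot: [2.065, 1.57, 0.677]
ft_force: [0.7, 0.8, -0.2]
width: 85.3
```

Call:
arm_command --motion '[0,0,0,-10,0,-15,85,0,0,0,0,0,-15,85,0,0,0,0,0,0,85,0,0,0,0,0,0,85,0,0,0,0,0,0,85,0,0,0,0,0,0,85,0,0,0,0,0,0,85,0,0,0,0,0,0,85]'

```text
t: 51.62
ee_pos: [436.3, 393.0, 347.9]
ee_rot: [-0.933, 1.569, -2.322]
ft_force: [-0.5, -0.3, 0.5]
width: 84.8
```

```bash
python3 - <<'E'
from h import *
im,k=snap('wrist','w10'); s=manip.get_state(); print(tool()[1],s['ft_force'],s['moment'],s['width'],s['t'])
t,_=snap('top','t6'); sd,_=snap('side','s6')
o=np.zeros((600,800,3),np.uint8)
o[:290,:]=cv2.resize(t[160:290,70:429],(800,290),interpolation=cv2.INTER_CUBIC)
o[290:,:400]=cv2.resize(im[60:300,100:412],(400,310),interpolation=cv2.INTER_CUBIC)
o[290:,400:]=cv2.resize(sd[110:380,110:400],(400,310),interpolation=cv2.INTER_CUBIC)
cv2.imwrite('pics/final.png',o)
E
```

```text
[436.303 393.144 348.088] [ 0.129 -0.767 -0.137] [-0.047  0.037  0.002] 84.875527093136 51.6667
```

View pics/final.png

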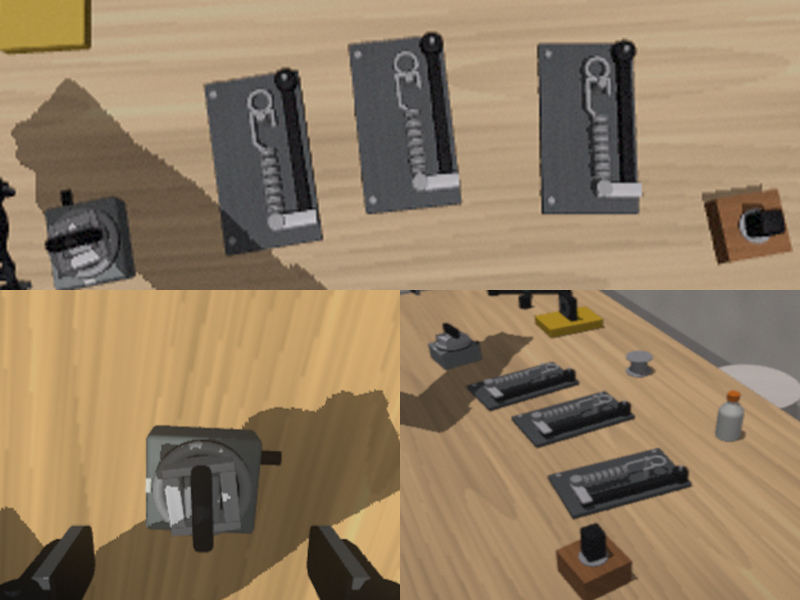

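The final composite shows all three springs on their posts, the puller upright in its stand at (760,222), and the key seated and turned in the switch at (75,242). The spool and glue bottle look undisturbed.

```bash
python3 -c "
from station import manip
print(manip.job_done())"
```

```text
the job is handed in; nothing more can be done
None
```

The job is done and handed in at about 52 s of the 208 s allowed. All three jigs were present, and each spring was stretched with the puller and hooked onto its post. The puller then went back upright in the stand. Last, the key was pushed in and turned clockwise to its stop, and I left it in the switch.

**Checks that passed:**
- **Springs and puller:** the final pictures show every post inside its spring's C, and the puller home in its stand.
- **Key depth:** the key seated at the expected height, with 4–8 N of contact force.
- **Key stop:** the tool turned about 1.5 rad. That is more than the switch's 1.4 rad travel because the blade has play in the slot. The torque then jumped to 1.15 N m against about 0.06 N m while turning, so I took that as the stop.
- **Bystanders:** the spool and glue bottle look undisturbed, and the gripper was open and clear of everything.

No check failed. The camera estimates of jig 3 differed by about 5 mm between the top and first wrist views, so I took a closer wrist look before working on it. The barrel's angle has no reading, so the turn is judged from torque, tool angle and the final picture only.

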